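# Discard spent cultures and lock the box for the autoclave

## Task

Clear away the spent cultures for the autoclave: hold the red release button down while you slide the discard box's lid fully open, tip the white-capped vials from the pouring tray into the box, and put in the blue-capped vials standing on the bench as well. Then hold the button again and slide the lid fully shut until the button pops up, and lock it by swinging the curved hook round its own arc through both eyes until the middle of its bend sits in them. Leave the empty tray lying flat on the bench, let go of everything, and do not disturb the other things on the bench.

Things in the scene. Friction and masses are not known exactly. Their poses are not given: they have to be found in the camera images.
- discard_box: Fixed stainless box, 108 mm high. Origin on the bench; x away from the robot, y left along its length, z up. Hollow body x -62..62, y -150..200 mm (walls 4 mm, inner floor 7 mm up); latch rail along the front at x -102..-62, y -150..75, top 107 mm up. Fixed decks close the top at y -150..0 and 140..200 mm; the mouth lies between. The lid opens towards -y, over the right-hand deck.
- box_mouth (a point): Centre of the box's mouth, 116 mm (x) by 140 mm (y), in the plane of its top 108 mm above the bench, at y 72 mm in the box's frame; axes as the box's. The fully open lid leaves it free.
- box_eyes (a point): Point midway between the centres of the two eyes when shut, at x 20, y 146, z 130 mm of the box; axes as the box's. Eyes: upright rings in the x-z plane (hole along y), 6 mm wire, 18 mm inside, 32 mm outside. One is fixed 6 mm to +y, on the left deck; one rides on the lid's left edge, 6 mm to -y when shut. Tops 146 mm, lid's face 113 mm, left deck 108 mm above the bench.
- lid (a joint): Travel of the lid in m: 0 = fully shut, 0.143 = fully open; it moves along the box's -y as it grows. It slides with 1 to 2 N, but a pawl in a rack (13 mm pitch, 1.5 mm play) locks it anywhere unless the red button is held at least 7 mm down. Stops at both ends.
- release (a joint): Travel of the red release button in m: 0 = up (locked), 0.011 = fully down; the lid is free from 0.007. Spring force about 2 N when up, 5 N at 8 mm, 6 N fully down. Let go between two notches, it stays part-way down until the lid reaches a notch.
- release_top (a point): Centre of the red button's thumb face: 20 mm in box x, 34 mm in box y between two raised ends 5 mm high, against which a fingertip can push. 131 mm above the bench when up, over the front rail at x -84 mm, y 30 mm (lid shut) of the box; moves with lid and button; axes as the box's. Push straight down.
- tray: Loose aluminium pouring tray, 0.2 kg, 92 mm wide, 165 mm long, walls 26 mm high, with white-capped vials lying across it at the start. Origin on its underside, 85 mm from the lip's edge and 74 mm from the grip. x runs from lip to grip, y across, z up.
- tray_grip (a point): Middle of the black upright grip at the tray's rear, 56 mm above the tray's underside. The grip is 10 mm thick along the tray's x, 44 mm wide along y, its top 76 mm above the underside. Axes as the tray's.
- tray_lip (a point): Middle of the upper edge of the tray's pouring lip, 159 mm from the grip along the tray and 14 mm above its underside. The lip rises 12 mm over 30 mm (22 degrees), so vials leave only when the tray is tipped lip-down well beyond that (35 to 45 degrees). Axes as the tray's.
- hook: Loose locking hook, 90 g, lying flat: 8 mm round steel bar bent to 200 degrees of a horizontal circle of 40 mm radius (centre line), with an upright grip. Origin at the circle's centre, on the underside. From above, anticlockwise from the x axis: grip at -80 degrees, middle of the bend at 0, free tip at +120 degrees.
- hook_grip (a point): Middle of the hook's blue upright grip, 62 mm above the hook's underside; grip from 20 to 80 mm up, 12 mm thick in the circle's radial direction at its place (-80 degrees from the hook's x), 24 mm wide along the circle. Axes as the hook's.
- hook_bend (a point): Middle of the bend, on the bar's centre line: 40 mm from the circle's centre along the hook's x, 4 mm above its underside; axes as the hook's (y is the bar's direction here).
- hook_tip (a point): Free, rounded end of the hook's bar (centre line), 4 mm above the hook's underside; axes as the hook's.
- white0_mid (a point): White-capped spent culture vial, lying across the tray at the start: glass, 72 mm long, 22 mm diameter, 16 g; its middle, half-way along; z axis from the bottom to the cap. May be absent.
- white1_mid (a point): White-capped spent culture vial, lying across the tray at the start: glass, 72 mm long, 22 mm diameter, 16 g; its middle, half-way along; z axis from the bottom to the cap. May be absent.
- white2_mid (a point): White-capped spent culture vial, lying across the tray at the start: glass, 72 mm long, 22 mm diameter, 16 g; its middle, half-way along; z axis from the bottom to the cap. May be absent.
- white3_mid (a point): White-capped spent culture vial, lying across the tray at the start: glass, 72 mm long, 22 mm diameter, 16 g; its middle, half-way along; z axis from the bottom to the cap. May be absent.
- blue0_mid (a point): Blue-capped spent culture vial standing on the bench at the start: glass, 72 mm tall, 20 mm body and 22 mm cap diameter, 16 g; its middle, half-way up; z axis from the bottom to the cap. May be absent.
- blue1_mid (a point): Blue-capped spent culture vial standing on the bench at the start: glass, 72 mm tall, 20 mm body and 22 mm cap diameter, 16 g; its middle, half-way up; z axis from the bottom to the cap. May be absent.
- blue2_mid (a point): Blue-capped spent culture vial standing on the bench at the start: glass, 72 mm tall, 20 mm body and 22 mm cap diameter, 16 g; its middle, half-way up; z axis from the bottom to the cap. May be absent.
- open_dish: Open culture dish with seedlings, 62 mm across, 23 mm high; bystander. Origin at the centre of its underside.
- medium_bottle: Clear bottle of medium with a white cap, 58 mm across, 103 mm high; bystander. Origin at the centre of its underside.
- bench_timer: White bench timer lying on its back, 58 x 62 x 18 mm; bystander. Origin at the centre of its underside.

How it is judged:
By the outcome, as a careful person would: the job done as asked, in the order asked, and still so for the second after the job is handed in, with the robot touching nothing.
Of white0, white1, white2, white3 only 2 to 4 are there at a start; the rules pass over those that are not, and their reading is None.
Of blue0, blue1, blue2 only 1 to 3 are there at a start; the rules pass over those that are not, and their reading is None.
At some moment in a run one of tray, hook may be knocked a few centimetres aside while the robot is not near it.
It also fails if it takes over 210 s, if anything falls off the work surface, if the arm or the gripper's body presses on something with over 40 N, if the wrist force passes 120 N, or if a joint passes its speed limit or range.

## Robot

A 7-joint arm with a two-finger parallel gripper is mounted at the origin on a cart in front of the work surface, level with it; the furniture and walls round the work are solid. World frame = base frame: x ahead of the robot, y to its left, z up, the work surface at z = 0. Lengths are in m, angles in rad, forces in N, time in s.
With the tool pointing down it reaches from about 0.4 to 0.85 m from the base axis. Payload 10.4 kg.
Tool frame: the origin (TCP) lies at the very end of the fingers, on their centre line; the grasp point (between the pads) lies 19 mm behind it (manip.tcp_to_grasp is the distance from the TCP to the grasp point, in m); x points along the fingers, y is the direction in which the jaws open and shut, and the axes are right-handed (so a half turn about x gives the same grasp; the last joint's range is limited). The gripper opens to 85 mm and grips with 20 to 120 N. Pads are 22 mm wide; open, the fingers measure 114 mm over their backs; the gripper's body (76 mm by 85 mm) begins 54 mm behind the grasp point. The pads swing forward as they close: fully open they stand 13 mm farther back than shut.
Start: joints at [1.212, 0.332, -0.065, 1.46, 0.022, 1.35, -0.088], TCP at [0.206, -0.59, 0.231] pointing down, gripper open.
Joint ranges: [-2.6, 2.6], [-0.5, 2.12], [-1.47, 1.34], [0.16, 2.42], [-1.27, 4.41], [0.06, 2.06], [-2.6, 2.6]. Speed limits (rad/s): [2.22, 2.22, 2.79, 2.79, 3.14, 3.14, 3.14].

## Interface

Orientations are given as a unit quaternion [x, y, z, w].
In Python, from workcell import manip, cams, hand_in gives the robot as it stands.
- The arm moves only by the shell command python3 -m handwheel 'ROWS' [FORCE]. ROWS is text: rows parted by semicolons, each of 7 numbers parted by spaces: the shift along the tool's x, y, z in mm, then the turn, a rotation vector about the tool's x, y, z in rad, then the finger opening in mm, from 0 to 85.4. A call has 1 to 8 rows; each row shifts and turns the commanded pose from where the row before left it, along the tool's axes as they then stand; what a row does not reach is not made up. A row lasts 1/10 s, in which the tool goes at most 50 mm and 8.59 degrees, less where a joint would pass 70% of its speed; a pose out of reach is approached as far as the arm can. A call with a gripper value outside its range is refused whole. The fingers move at their own pace and stop on an object; FORCE is the grip in N (left out, the last holds). Time passes only in rows, so rows that do not move let the fingers close. It gives the time, the measured TCP pose, the force and the opening at its end, in the units of the state.
- manip.get_obs(): the state, without advancing time (a new reading comes with each control period).
- cams.camera(name): name is "scene" or "top" or "wrist"; returns a dict with "color" (420x560x3 uint8, blue, green, red), "depth" (420x560 float32, m along the optical axis (not along the pixel's ray), 0 where there is no reading), "camera_matrix" (3x3 intrinsics, pixels), "origin" and "attitude" of the camera in the world; the wrist camera has in their place "T_tool_cam" (4x4, takes a point from camera to tool coordinates, whose origin is the TCP and whose axes are the tool frame's). Camera axes: x right, y down, z forward; pixel columns grow to the right and rows downward; lengths in m; the calibration is good to about 2 mm. A picture is of the moment at which its call begins: read the wrist's pose just before it.
- hand_in(): hands the job in, once; it reports no verdict.
Trained networks look in the newest picture that a camera, given by its name, has taken for a name from the list of things; names that differ only in an ending like _2 or _b are one class to them, and where a whole thing is asked for, a point or a joint stands for the part that bears it (a point fixed in the world has none). Each returns a list of dicts, best first, with "conf" (0 to 1); they miss things now and then, are a little off and sometimes report something else, mostly with a low value. They report only what shows in the picture. A call takes as long as a camera call.
- cams.recognise(camera, thing): "box" ([left, top, width, height] in pixels, round what is visible of it).
- cams.outline_of(camera, thing): "region" (420x560 bool, what is visible of it) and "box" ([left, top, width, height] in pixels, round what is visible of it).
The state is a dict: "clock": time; "joint_pos": joint angles; "joint_velocities": joint speeds; "tau": joint torques, N m; "position": TCP position; "ee_rot": TCP orientation; "ft_force": force on the tool from outside, world axes, zero at the start; "torque": the same for the moment, N m; "grip_width": opening from 0.0 (shut) to 1.0 (fully open).
Only numpy, scipy, OpenCV 4.12 (cv2) and the standard library are available. Lean on these libraries where they do the work, as an engineer would, in place of code of your own. Each camera call takes 0.05 s, during which the arm holds its last target.

## Working session

There is one attempt and no reset: what is moved stays moved. The work goes in short steps, Python scripts to look and compute and a shell command to move; the robot and the scene stay as the last step left them, time stands still between calls to the robot, and variables do not carry over. Pictures are saved under pics/ and viewed, and the job is handed in when it is done.

```bash
ls; mkdir -p pics; python3 - <<'E'
from workcell import manip,cams
import cv2,numpy as np
print(manip.get_obs()); print(manip.tcp_to_grasp)
for n in ["scene","top","wrist"]:
    c=cams.camera(n); cv2.imwrite(f"pics/a_{n}.png",c["color"])
    print(n,{k:v for k,v in c.items() if k not in("color","depth")})
E
```

```text
pics
{'clock': 0.0, 'joint_pos': array([ 1.21241841,  0.33286193, -0.06468332,  1.46094492,  0.0215956 ,
        1.34989507, -0.08848726]), 'joint_velocities': array([ 0.00031309,  0.00010443, -0.00097378,  0.00112451,  0.00025693,
       -0.00184356,  0.00065716]), 'tau': array([ 2.89904738e-04, -6.25444078e+01,  4.91936656e-02, -3.91604161e+01,
        1.62324565e-02,  9.95825103e-03,  4.20690367e-05]), 'position': array([ 0.20580295, -0.58974655,  0.23052037]), 'ee_rot': array([-0.69705664, -0.11865283,  0.69727032, -0.11767602]), 'ft_force': array([-0.07307355,  0.02697688, -0.27687414]), 'torque': array([-0.02389858, -0.05911219,  0.0196995 ]), 'grip_width': 1.0009555662872678}
0.0187
scene {'camera_matrix': array([[437.35409216,   0.        , 280.58016471],
       [  0.        , 437.35409216, 214.0941198 ],
       [  0.        ,   0.        ,   1.        ]]), 'origin': array([-0.13884807,  0.48699786,  0.97428364]), 'attitude': array([-0.42664111,  0.82559258, -0.32920611,  0.16732484])}
top {'camera_matrix': array([[398.37405295,   0.        , 280.53007345],
       [  0.        , 398.37405295, 219.98447275],
       [  0.        ,   0.        ,   1.        ]]), 'origin': array([0.33753973, 0.02676888, 1.50258131]), 'attitude': array([ 0.70760984, -0.70421876,  0.04320269, -0.03870121])}
wrist {'camera_matrix': array([[358.21879271,   0.        , 282.30641151],
       [  0.        , 358.21879271, 212.64055128],
       [  0.        ,   0.        ,   1.        ]]), 'T_tool_cam': array([[-1.00449649e-03, -2.93394396e-01,  9.55990962e-01,
        -1.42572843e-01],
       [ 9.99999490e-01, -3.91578721e-04,  9.30562120e-04,
         7.01773048e-04],
       [ 1.01324007e-04,  9.55991410e-01,  2.93394640e-01,
        -7.53513133e-02],
       [ 0.00000000e+00,  0.00000000e+00,  0.00000000e+00,
         1.00000000e+00]])}
```

View pics/a_top.png

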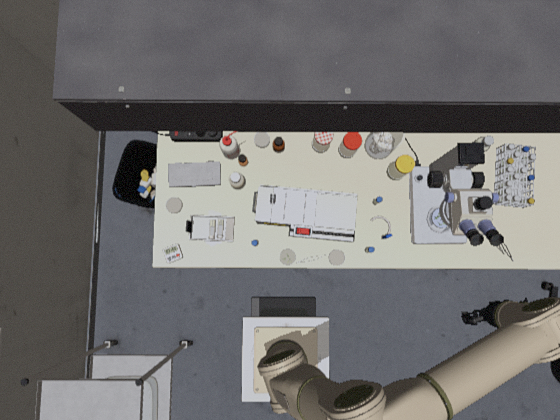

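View pics/a_scene.png

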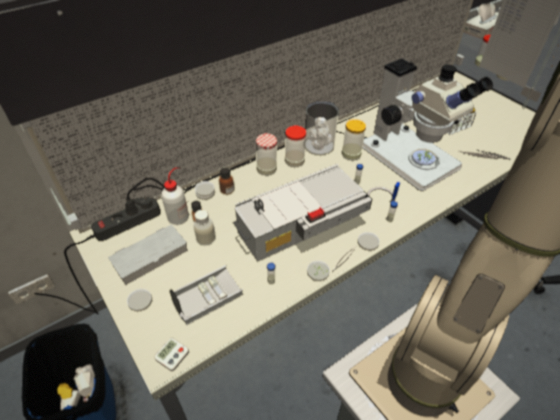

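View pics/a_wrist.png

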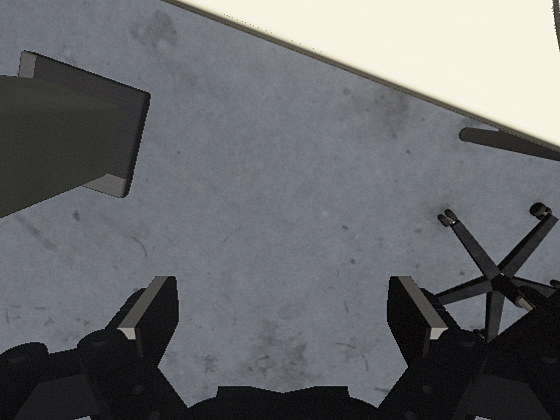

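```bash
cat > h.py <<'E'
from workcell import manip,cams
import cv2,numpy as np
from scipy.spatial.transform import Rotation as R
def Tcam(n,c,o=None):
    T=np.eye(4)
    if n=="wrist":
        o=o or manip.get_obs()
        W=np.eye(4);W[:3,:3]=R.from_quat(o["ee_rot"]).as_matrix();W[:3,3]=o["position"]
        return W@c["T_tool_cam"]
    T[:3,:3]=R.from_quat(c["attitude"]).as_matrix();T[:3,3]=c["origin"];return T
def shot(n,save=None):
    o=manip.get_obs(); c=cams.camera(n); T=Tcam(n,c,o)
    d=c["depth"]; K=c["camera_matrix"]
    v,u=np.mgrid[:420,:560]
    P=np.stack([(u-K[0,2])/K[0,0]*d,(v-K[1,2])/K[1,1]*d,d],-1)
    P=P@T[:3,:3].T+T[:3,3]; P[d<=0]=np.nan
    c["P"]=P;c["T"]=T
    if save: cv2.imwrite(f"pics/{save}.png",c["color"])
    return c
def proj(c,p):
    p=np.atleast_2d(p); q=(p-c["T"][:3,3])@c["T"][:3,:3]; K=c["camera_matrix"]
    return np.stack([q[:,0]/q[:,2]*K[0,0]+K[0,2],q[:,1]/q[:,2]*K[1,1]+K[1,2]],1)
def ray_z(c,u,v,z):
    K=c["camera_matrix"]; r=c["T"][:3,:3]@np.array([(u-K[0,2])/K[0,0],(v-K[1,2])/K[1,1],1]); o=c["T"][:3,3]
    return o+r*(z-o[2])/r[2]
def yaw():
    o=manip.get_obs();M=R.from_quat(o["ee_rot"]).as_matrix();return o["position"],M
def crop(c,x0,y0,x1,y1,name,s=None):
    im=c["color"][y0:y1,x0:x1]; s=s or min(800/(x1-x0),600/(y1-y0))
    cv2.imwrite(f"pics/{name}.png",cv2.resize(im,None,fx=s,fy=s,interpolation=cv2.INTER_CUBIC))
E
python3 - <<'E'
from h import *
np.set_printoptions(precision=3,suppress=True)
T=["discard_box","lid","release_top","tray","tray_grip","hook","hook_grip","white0_mid","blue0_mid","open_dish","medium_bottle","bench_timer"]
for n in ["top","scene"]:
    c=shot(n)
    crop(c,*((140,120,430,280) if n=="top" else (60,100,440,390)),f"b_{n}")
    for t in T:
        for r in cams.outline_of(n,t)[:6]:
            m=r["region"]; p=c["P"][m]; p=p[~np.isnan(p[:,0])]
            if r["conf"]>.2: print(n,t,round(r["conf"],2),r["box"],np.median(p,0),p[:,2].max())
E
```

```text
top discard_box 0.81 [253.8, 187.1, 104.5, 54.7] [ 0.534 -0.078  0.111] 0.1507221701126651
top lid 0.91 [272.6, 185.4, 44.1, 51.3] [ 0.542 -0.033  0.115] 0.15008427096372445
top release_top 0.65 [296.1, 228.3, 16.9, 6.8] [ 0.462 -0.056  0.133] 0.14344769049154937
top tray 0.86 [188.4, 214.0, 45.7, 27.8] [0.487 0.308 0.006] 0.08632964873323745
top tray_grip 0.65 [186.3, 212.7, 44.3, 26.8] [0.484 0.301 0.006] 0.08632964873323745
top hook_grip 0.46 [385.5, 229.5, 6.3, 10.0] [ 0.454 -0.371  0.075] 0.08703396400464736
top blue0_mid 0.49 [363.5, 245.0, 13.3, 8.7] [ 0.401 -0.304  0.069] 0.0782983376409685
top open_dish 0.6 [282.3, 248.2, 14.1, 19.4] [ 0.376 -0.011  0.015] 0.02388968992749385
top medium_bottle 0.64 [230.8, 170.7, 16.3, 19.4] [0.648 0.178 0.073] 0.11053062963949145
top bench_timer 0.77 [160.2, 245.6, 21.7, 16.5] [0.389 0.419 0.017] 0.025117126417534275
scene discard_box 0.76 [234.1, 165.4, 136.0, 98.1] [ 0.508 -0.035  0.107] 0.1458366822934074
scene discard_box 0.33 [170.7, 264.7, 72.1, 61.2] [0.477 0.295 0.008] 0.07824100283988578
scene lid 0.7 [251.2, 184.4, 77.0, 44.6] [ 0
[... 511 characters left out ...]
4, 19.1, 24.4] [0.47  0.25  0.021] 0.0296691789616379
scene blue0_mid 0.47 [389.2, 201.3, 11.1, 15.8] [ 0.394 -0.298  0.048] 0.07287048855653488
scene open_dish 0.63 [305.5, 260.6, 24.4, 20.5] [ 0.37  -0.003  0.013] 0.024324338248044475
scene medium_bottle 0.86 [191.2, 210.4, 22.9, 34.7] [0.638 0.191 0.062] 0.10669842363063475
scene medium_bottle 0.44 [389.6, 183.0, 8.8, 17.1] [ 0.443 -0.36   0.047] 0.08071847670840504
scene medium_bottle 0.35 [390.5, 203.7, 7.6, 16.1] [ 0.393 -0.298  0.043] 0.07287048855653488
scene bench_timer 0.87 [151.8, 340.7, 34.7, 31.7] [0.379 0.425 0.015] 0.021421347414703473
scene bench_timer 0.66 [306.8, 209.1, 19.0, 10.9] [ 0.453 -0.055  0.13 ] 0.13800994167688163
```

View pics/b_top.png

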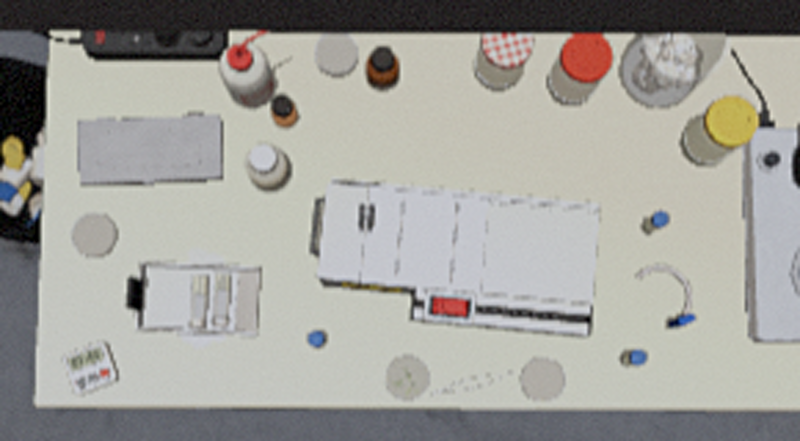

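View pics/b_scene.png

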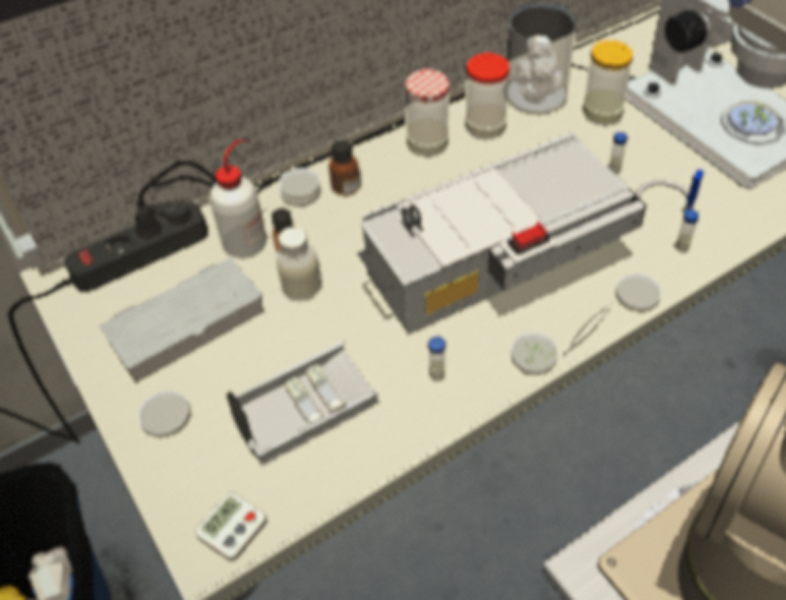

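```bash
python3 - <<'E'
from h import *
np.set_printoptions(precision=3,suppress=True)
p,M=yaw();print(M)
for n in ["top","scene"]:
    c=shot(n);P=c["P"]
    # box deck plane
    m=(P[...,2]>.098)&(P[...,2]<.12)&(P[...,0]>.42)&(P[...,0]<.66)&(P[...,1]>-.3)&(P[...,1]<.14)
    num,lab,st,_=cv2.connectedComponentsWithStats(m.astype(np.uint8))
    k=1+np.argmax(st[1:,4]); q=P[lab==k][:,:2].astype(np.float32)
    print(n,"box",cv2.minAreaRect(q),q.min(0),q.max(0))
    h=c["color"]; hsv=cv2.cvtColor(h,cv2.COLOR_BGR2HSV)
    red=(hsv[...,1]>150)&((hsv[...,0]<8)|(hsv[...,0]>172))&(P[...,2]>.115)&(P[...,2]<.145)&(P[...,0]>.4)&(P[...,0]<.55)
    q=P[red];print("red",q.mean(0),cv2.minAreaRect(q[:,:2].astype(np.float32)),np.median(q[:,2]))
    blue=(hsv[...,1]>120)&(hsv[...,0]>100)&(hsv[...,0]<130)&(P[...,0]>.3)&(P[...,0]<.7)&(P[...,2]>.01)&(P[...,1]>-.45)&(P[...,1]<.4)
    num,lab,st,_=cv2.connectedComponentsWithStats(blue.astype(np.uint8))
    for k in range(1,num):
        if st[k,4]>5: q=P[lab==k];print("blue",st[k],np.median(q,0),q.max(0),q.min(0))
    m=(P[...,2]>.02)&(P[...,2]<.09)&(P[...,0]>.4)&(P[...,0]<.56)&(P[...,1]>.18)&(P[...,1]<.42)
    q=P[m];print("tray",cv2.minAreaRect(q[:,:2].astype(np.float32)))
    m&=P[...,2]>.05;q=P[m];print("grip",q.mean(0),cv2.minAreaRect(q[:,:2].astype(np.float32)),q[:,2].max())
    m=(P[...,2]>.125)&(P[...,2]<.155)&(P[...,0]>.5)&(P[...,0]<.66)&(P[...,1]>-.05)&(P[...,1]<.15)
    q=P[m];print("eyes",q.mean(0),q.min(0),q.max(0),len(q))
E
```

```text
[[ 0.     0.33  -0.944]
 [-0.    -0.944 -0.33 ]
 [-1.     0.    -0.   ]]
top box ((0.5283123850822449, -0.06992357969284058), (0.35444724559783936, 0.171268031001091), 85.020263671875) [ 0.43 -0.25] [0.628 0.109]
red [ 0.46  -0.059  0.133] ((0.4605654180049896, -0.05931343883275986), (0.043492767959833145, 0.015726765617728233), 83.71053314208984) 0.13335857550763097
blue [377 197   5   5  21] [ 0.583 -0.339  0.074] [ 0.59  -0.332  0.079] [ 0.574 -0.349  0.065]
blue [383 234   9   4  19] [ 0.448 -0.363  0.08 ] [ 0.455 -0.357  0.087] [ 0.444 -0.379  0.05 ]
blue [252 241   5   4  18] [0.422 0.113 0.074] [0.428 0.12  0.078] [0.417 0.105 0.066]
blue [369 247   5   5  21] [ 0.401 -0.307  0.072] [ 0.408 -0.3    0.077] [ 0.394 -0.315  0.066]
tray ((0.4766696095466614, 0.30375537276268005), (0.21512436866760254, 0.15006394684314728), 89.01360321044922)
grip [0.484 0.353 0.071] ((0.48418429493904114, 0.3541695177555084), (0.009059954434633255, 0.04351966455578804), 88.39840698242188) 0.08237809927428774
eyes [0.574 0.048 0.142] [0.562 0.038 0.132] [0.591 0.055 0.152] 31
scene box ((0.52425533
[... 284 characters left out ...]
[358 165   4   4  14] [ 0.578 -0.335  0.071] [ 0.586 -0.329  0.075] [ 0.571 -0.345  0.068]
blue [393 183   6  16  33] [ 0.442 -0.359  0.065] [ 0.45  -0.352  0.081] [ 0.438 -0.374  0.025]
blue [391 201   6   6  27] [ 0.398 -0.303  0.071] [ 0.409 -0.293  0.077] [ 0.389 -0.313  0.068]
blue [268 264   6   5  25] [0.419 0.116 0.072] [0.426 0.124 0.075] [0.412 0.109 0.07 ]
tray ((0.4767972230911255, 0.2792118489742279), (0.16743679344654083, 0.09712471812963486), 88.34103393554688)
grip [0.474 0.359 0.07 ] ((0.4772482216358185, 0.3578280210494995), (0.010129517875611782, 0.04295656085014343), 87.65595245361328) 0.07855064586055227
eyes [0.569 0.051 0.137] [0.556 0.041 0.126] [0.585 0.06  0.145] 56
```

```bash
cat >> h.py <<'E'
np.set_printoptions(precision=4,suppress=True)
BO=np.array([.5385,-.094,0]);BY=np.deg2rad(-5)
def box(p,BO=None,BY=None):
    BO=globals()['BO'] if BO is None else BO;BY=globals()['BY'] if BY is None else BY
    return BO+R.from_euler('z',BY).apply(p)
def Rdown(yaw):  # tool x down, tool y at yaw (rad) from world x
    y=np.array([np.cos(yaw),np.sin(yaw),0]);x=np.array([0,0,-1.]);return np.stack([x,y,np.cross(x,y)],1)
def todo(p,Rt=None):
    q,M=yaw(); d=M.T@(np.asarray(p)-q)*1000
    print("pos",q,"tooly_deg",np.degrees(np.arctan2(M[1,1],M[0,1])).round(1)," shift mm",d.round(1), "" if Rt is None else "rotvec %s"%R.from_matrix(M.T@Rt).as_rotvec().round(4))
E
python3 -m handwheel '-10 0 0 -0.1435 0 0 85;-10 0 0 -0.1435 0 0 60;-10 0 0 -0.1435 0 0 30;-10 0 0 -0.1435 0 0 0;-10 0 0 -0.1435 0 0 0;-10 0 0 -0.1435 0 0 0;-10 0 0 -0.1435 0 0 0;-10 0 0 -0.1435 0 0 0' 
python3 -c "
from h import *
todo(box([-.084,.045,.32]),Rdown(BY))"
```

```text
clock: 2.35
position: [0.2059, -0.5901, 0.3118]
ee_rot: [-0.52, -0.479, 0.52, -0.479]
ft_force: [0.8, -0.2, -1.0]
grip_width: 0.004
pos [ 0.2059 -0.5901  0.3118] tooly_deg -4.6  shift mm [  -8.3  207.6 -566.9] rotvec [ 0.0062  0.0001 -0.    ]
```

```bash

python3 -m handwheel '0 17 -40 0 0 0 0;0 17 -45 0 0 0 0;0 17 -45 0 0 0 0;0 17 -45 0 0 0 0;0 17 -45 0 0 0 0;0 17 -45 0 0 0 0;0 17 -45 0 0 0 0;0 17 -45 0 0 0 0'
python3 -m handwheel '-5 17 -45 0 0 0 0;0 17 -45 0 0 0 0;0 17 -45 0 0 0 0;0 17 -45 0 0 0 0;0 4 -32 0 0 0 0;0 0 0 0 0 0 0;0 0 0 0 0 0 0' 
python3 -c "
from h import *
todo(box([-.084,.030,.32]),Rdown(BY))
c=shot('wrist','c_w')"
```

```text
clock: 3.15
position: [0.3728, -0.2464, 0.3116]
ee_rot: [-0.521, -0.477, 0.521, -0.478]
ft_force: [1.2, -0.3, 0.1]
grip_width: -0.003
clock: 3.85
position: [0.4624, -0.0431, 0.3163]
ee_rot: [-0.521, -0.478, 0.521, -0.478]
ft_force: [1.0, -0.6, 0.2]
grip_width: 0.003
pos [ 0.4624 -0.0431  0.3163] tooly_deg -4.9  shift mm [-3.6 -3.8 14. ] rotvec [ 0.0016  0.0005 -0.0001]
```

View pics/c_w.png

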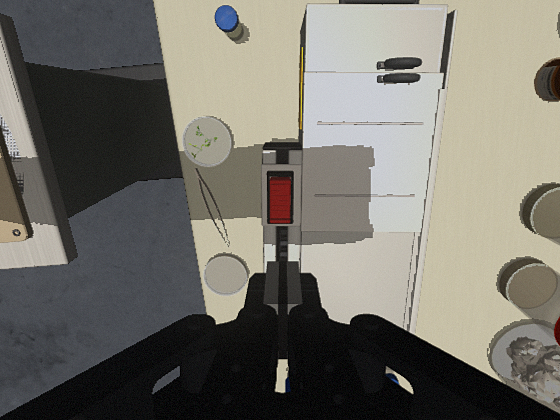

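```bash
python3 - <<'E'
from h import *
c=shot('wrist');P=c["P"]
hsv=cv2.cvtColor(c["color"],cv2.COLOR_BGR2HSV)
red=(hsv[...,1]>150)&((hsv[...,0]<8)|(hsv[...,0]>172))&(P[...,2]>.1)
q=P[red];print("red",len(q),q.mean(0),cv2.minAreaRect(q[:,:2].astype(np.float32)),np.median(q[:,2]))
v,u=np.nonzero(red);print(u.mean(),v.mean(),u.min(),u.max(),v.min(),v.max())
m=(P[...,2]>.102)&(P[...,2]<.118)&(P[...,1]>-.2)
num,lab,st,_=cv2.connectedComponentsWithStats(m.astype(np.uint8))
for k in range(1,num):
    if st[k,4]>800:
        q=P[lab==k];print(st[k],cv2.minAreaRect(q[:,:2].astype(np.float32)),np.median(q[:,2]))
m=(P[...,2]>.125)&(P[...,2]<.155)&(P[...,0]>.5)
q=P[m];print("eyes",q.mean(0),q.min(0),q.max(0),len(q))
# edges of lid face right (x) side
for v in (20,60,100,150,200):
    row=P[v];ok=(row[:,2]>.1)&(row[:,2]<.118);xs=row[ok];print(v,xs[0],xs[-1])
m=(hsv[...,1]>120)&(hsv[...,0]>100)&(hsv[...,0]<130)&(P[...,2]>.06)
q=P[m];print("blue",q.mean(0),q.min(0),q.max(0))
print(proj(c,box([[-.084,.03,.131],[.02,.152,.146],[.062,.2,.108],[-.062,.2,.108]])))
E
```

```text
red 1406 [ 0.4827 -0.0629  0.199 ] ((0.5986316800117493, -0.12294566631317139), (0.07031972706317902, 0.42464229464530945), 59.859222412109375) 0.13181240797560273
309.90042674253203 257.2972972972973 15 559 176 419
[  261     2   197   312 43068] ((0.5274461507797241, -0.046568796038627625), (0.30994144082069397, 0.17081907391548157), 84.86091613769531) 0.11206182324014793
eyes [ 0.5971 -0.0054  0.1393] [ 0.5577 -0.339   0.125 ] [0.7605 0.0582 0.1467] 676
20 [0.496  0.0977 0.1033] [0.6236 0.084  0.1158]
60 [0.4935 0.0645 0.1072] [0.6207 0.0523 0.1161]
100 [0.489  0.0301 0.1116] [0.6176 0.0187 0.1167]
150 [ 0.4459 -0.0131  0.1048] [ 0.614  -0.0267  0.1144]
200 [ 0.4413 -0.0614  0.1131] [ 0.6091 -0.0753  0.1167]
blue [ 0.4648 -0.0172  0.323 ] [ 0.4051 -0.3378  0.062 ] [0.5916 0.1245 0.4056]
[[277.4218 198.7668]
 [405.4975  57.1515]
 [445.0097   2.4399]
 [302.1795   2.4938]]
```

```bash
python3 - <<'E'
from h import *
c=shot('wrist');P=c["P"]
m=(P[...,2]>.12)&(P[...,2]<.155)&(P[...,0]>.54)&(P[...,0]<.62)&(P[...,1]>0.02)&(P[...,1]<.08)
num,lab,st,_=cv2.connectedComponentsWithStats(m.astype(np.uint8))
for k in range(1,num):
    if st[k,4]>20:
        q=P[lab==k];print(st[k],q.mean(0),q.min(0),q.max(0))
print(proj(c,box([[.02,.152,.13],[.02,.14,.13],[.004,.152,.13],[.036,.152,.13]])))
hsv=cv2.cvtColor(c["color"],cv2.COLOR_BGR2HSV)
red=(hsv[...,1]>150)&((hsv[...,0]<8)|(hsv[...,0]>172))&(P[...,2]>.12)&(P[...,2]<.14)
red[:, :250]=0;red[:,310:]=0;red[230:]=0
q=P[red];print("red",len(q),q.mean(0),q.min(0),q.max(0))
crop(c,250,0,460,240,'d')
E
```

```text
[384  55  38  10 337] [0.5717 0.0541 0.139 ] [0.5589 0.0503 0.12  ] [0.5876 0.0584 0.1465]
[383  71  38   9 303] [0.5707 0.0422 0.1393] [0.5579 0.0384 0.1201] [0.5872 0.0465 0.1465]
[[399.2972  58.6931]
 [397.9731  73.8265]
 [380.439   58.726 ]
 [418.1545  58.6601]]
red 948 [ 0.4597 -0.057   0.1318] [ 0.4477 -0.081   0.1204] [ 0.4707 -0.0357  0.1374]
```

View pics/d.png

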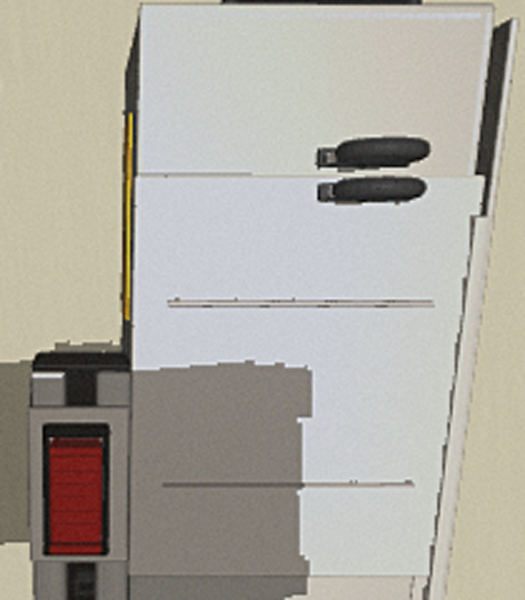

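```bash
sed -i 's/^BO=.*;BY/BO=np.array([.539,-.0945,0]);BY/' h.py; python3 -c "
from h import *
todo(box([-.084,.030,.139]),Rdown(BY))"
```

```text
pos [ 0.4622 -0.0448  0.3163] tooly_deg -5.1  shift mm [177.3  -3.1  12.8] rotvec [-0.0021  0.0004  0.0001]
```

```bash
python3 -m handwheel '10 -3 13 0 0 0 0;30 0 0 0 0 0 0;40 0 0 0 0 0 0;40 0 0 0 0 0 0;30 0 0 0 0 0 0;17 0 0 0 0 0 0;10 0 0 0 0 0 0;0 0 0 0 0 0 0' 40; python3 -c "
from h import *
todo(box([-.084,.030,.131]),Rdown(BY));c=shot('wrist','e')"
```

```text
clock: 4.8
position: [0.4577, -0.0567, 0.1385]
ee_rot: [-0.521, -0.478, 0.522, -0.477]
ft_force: [0.1, -0.2, 0.9]
grip_width: -0.002
pos [ 0.4577 -0.0567  0.1385] tooly_deg -5.1  shift mm [7.5 0.3 0.5] rotvec [-0.0011 -0.0003  0.0016]
```

View pics/e.png

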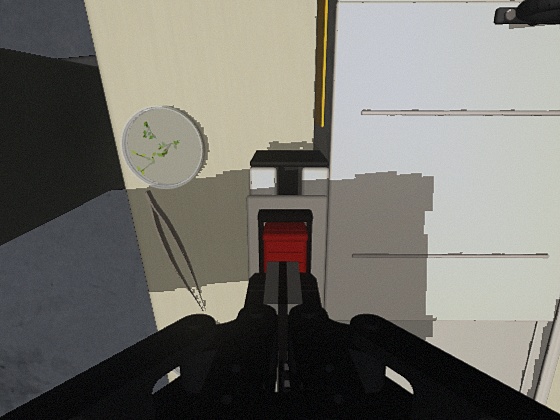

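```bash
python3 -m handwheel '5 0 0 0 0 0 0;4 0 0 0 0 0 0;3 0 0 0 0 0 0;2 0 0 0 0 0 0;2 0 0 0 0 0 0;0 0 0 0 0 0 0;0 0 0 0 0 0 0'; python3 -m handwheel '1 0 0 0 0 0 0;1 0 0 0 0 0 0;0 0 0 0 0 0 0;0 0 0 0 0 0 0'
```

```text
clock: 5.55
position: [0.4589, -0.0563, 0.1237]
ee_rot: [0.522, 0.477, -0.521, 0.478]
ft_force: [3.1, -2.0, 4.4]
grip_width: 0.003
clock: 5.95
position: [0.4587, -0.0561, 0.1215]
ee_rot: [0.521, 0.478, -0.521, 0.478]
ft_force: [4.2, -3.2, 4.0]
grip_width: 0.001
```

```bash
python3 -m handwheel '0.5 0 2 0 0 0 0;0 0 2 0 0 0 0;0 0 3 0 0 0 0;0 0 4 0 0 0 0;0 0 5 0 0 0 0;0 0 5 0 0 0 0;0 0 5 0 0 0 0;0 0 0 0 0 0 0'; python3 -c "
from h import *
c=shot('wrist','f')"
```

```text
clock: 6.75
position: [0.4563, -0.082, 0.1209]
ee_rot: [0.522, 0.478, -0.521, 0.478]
ft_force: [3.3, -2.2, 5.4]
grip_width: -0.0
```

View pics/f.png

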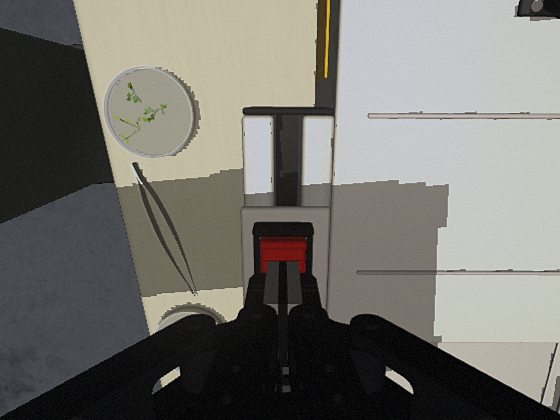

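```bash
python3 -m handwheel '0 0 8 0 0 0 0;0 0 12 0 0 0 0;0 0 14 0 0 0 0;0 0 14 0 0 0 0;0 0 14 0 0 0 0;0 0 14 0 0 0 0;0 0 14 0 0 0 0;0 0 6 0 0 0 0'; python3 -m handwheel '0 0 5 0 0 0 0;0 0 5 0 0 0 0;0 0 4 0 0 0 0;0 0 3 0 0 0 0;0 0 3 0 0 0 0;0 0 2 0 0 0 0;0 0 0 0 0 0 0;0 0 0 0 0 0 0'; python3 -c "
from h import *
todo(box([-.084,.030-.143-.003,.1205]));c=shot('wrist','g')"
```

```text
clock: 7.6
position: [0.4476, -0.1779, 0.1207]
ee_rot: [0.522, 0.478, -0.521, 0.477]
ft_force: [2.5, 1.3, 5.7]
grip_width: -0.001
clock: 8.4
position: [0.4457, -0.1987, 0.1207]
ee_rot: [0.521, 0.478, -0.521, 0.478]
ft_force: [1.1, 0.1, 5.3]
grip_width: 0.002
pos [ 0.4457 -0.1987  0.1207] tooly_deg -5.0  shift mm [ 0.2 -0.2  4. ]
```

View pics/g.png

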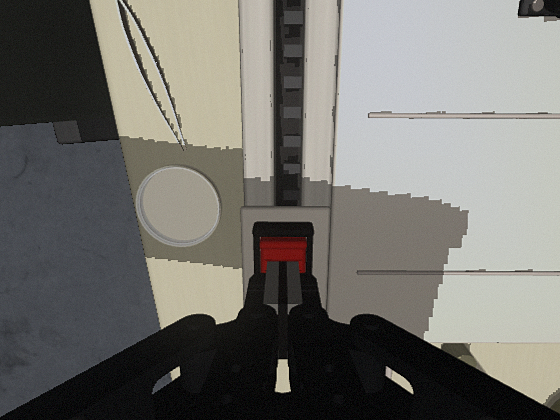

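```bash
python3 -m handwheel '0 0 2 0 0 0 0;0 0 2 0 0 0 0;0 0 1 0 0 0 0;0 0 1 0 0 0 0;0 0 0 0 0 0 0'; python3 -m handwheel '0 0 1 0 0 0 0;0 0 1 0 0 0 0;0 0 0 0 0 0 0'
```

```text
clock: 8.95
position: [0.4451, -0.2036, 0.1205]
ee_rot: [0.521, 0.479, -0.521, 0.477]
ft_force: [0.6, 3.8, 4.7]
grip_width: 0.001
clock: 9.25
position: [0.4449, -0.2055, 0.1204]
ee_rot: [0.521, 0.479, -0.521, 0.477]
ft_force: [0.1, 5.5, 5.7]
grip_width: 0.003
```

```bash
python3 -m handwheel '0 0 2 0 0 0 0;0 0 1 0 0 0 0;0 0 0 0 0 0 0;0 0 0 0 0 0 0'
```

```text
clock: 9.65
position: [0.4449, -0.2059, 0.1201]
ee_rot: [0.521, 0.481, -0.52, 0.477]
ft_force: [-0.1, 13.1, 7.1]
grip_width: -0.004
```

```bash
python3 -m handwheel '0 0 -2.5 0 0 0 0;-3 0 0 0 0 0 0;-8 0 0 0 0 0 0;-30 0 0 0 0 0 0;-40 0 0 0 0 0 0;-40 0 0 0 0 0 0;-40 0 0 0 0 0 0;-20 0 0 0 0 0 0'; python3 -m handwheel '-10 0 -40 0 0 0 0;0 0 -40 0 0 0 0;0 0 -40 0 0 0 0;0 0 -40 0 0 0 0;0 0 -10 0 0 0 0;0 0 0 0 0 0 0';python3 -c "
from h import *
c=shot('wrist','i')
P=c['P']
todo(box([0,0,.3]))
print(proj(c,box([[-.058,.002,.113],[.058,.002,.113],[-.058,.142,.108],[-.084,-.113,.131]])))
"
```

```text
clock: 10.45
position: [0.4452, -0.2077, 0.3045]
ee_rot: [0.521, 0.477, -0.521, 0.478]
ft_force: [0.0, 0.1, -0.6]
grip_width: 0.0
clock: 11.05
position: [0.4593, -0.037, 0.3114]
ee_rot: [-0.52, -0.479, 0.521, -0.478]
ft_force: [-0.3, -0.4, 0.3]
grip_width: 0.0
pos [ 0.4593 -0.0389  0.3113] tooly_deg -4.9  shift mm [11.2 84.2 48.5] 
[[307.5726 229.465 ]
 [422.3008 229.8463]
 [310.9422  82.534 ]
 [281.4885 337.5876]]
```

View pics/i.png

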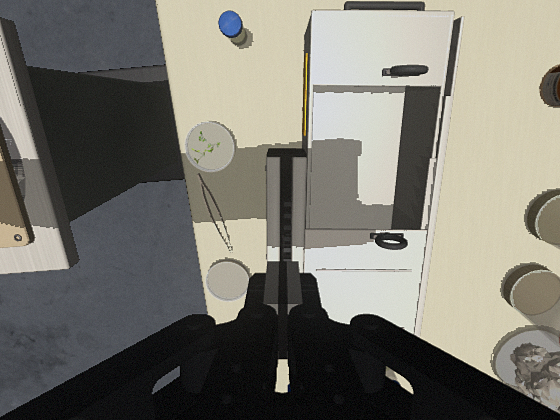

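```bash
python3 -c "
from h import *
print(manip.get_obs()['joint_pos'])
todo([.48,.30,.33],Rdown(np.radians(88)));todo([.48,.30,.33],Rdown(np.radians(-92)))"
```

```text
[ 0.8442 -0.0348 -0.8223  1.7023 -0.0255  1.4645 -0.0614]
pos [ 0.4593 -0.0389  0.3113] tooly_deg -4.9  shift mm [ -18.8   -8.7 -339.4] rotvec [-1.6222 -0.001   0.0013]
pos [ 0.4593 -0.0389  0.3113] tooly_deg -4.9  shift mm [ -18.8   -8.7 -339.4] rotvec [1.5194 0.0013 0.001 ]
```

```bash
python3 -m handwheel '-2 -1 -30 0 0 0 20;-2 -1 -45 0 0 0 45;-3 -1 -45 0 0 0 45;-3 -1 -45 0 0 0 45;-3 -1 -45 0 0 0 45;-3 -1 -45 0 0 0 45;-3 -1 -45 0 0 0 45;0 -1 -40 0 0 0 45'; python3 -m handwheel '0 0 0 -0.135 0 0 45;0 0 0 -0.135 0 0 45;0 0 0 -0.135 0 0 45;0 0 0 -0.135 0 0 45;0 0 0 -0.135 0 0 45;0 0 0 -0.135 0 0 45;0 0 0 -0.135 0 0 45;0 0 0 -0.135 0 0 45';  python3 -m handwheel '0 0 0 -0.135 0 0 45;0 0 0 -0.135 0 0 45;0 0 0 -0.135 0 0 45;0 0 0 -0.135 0 0 45;0 0 0 0 0 0 45;0 0 0 0 0 0 45';python3 -c "
from h import *
print(manip.get_obs()['joint_pos'])
c=shot('wrist','j')
todo([.48,.30,.33],Rdown(np.radians(88)))
P=c['P']
m=(P[...,2]>.055)&(P[...,2]<.085)&(P[...,1]>.3)
num,lab,st,_=cv2.connectedComponentsWithStats(m.astype(np.uint8))
for k in range(1,num):
  if st[k,4]>60:
    q=P[lab==k];print('grip',st[k],np.median(q,0),cv2.minAreaRect(q[:,:2].astype(np.float32)))
for t in ['tray','tray_grip','white0_mid']:
  for r in cams.outline_of('wrist',t):
    q=P[r['region']];print(t,r['conf'],r['box'],np.nanmedian(q,0))
"
```

```text
clock: 11.9
position: [0.4828, 0.3006, 0.3299]
ee_rot: [-0.522, -0.477, 0.523, -0.477]
ft_force: [1.0, -0.5, -0.3]
grip_width: 0.529
clock: 12.7
position: [0.4828, 0.2985, 0.3296]
ee_rot: [0.2, 0.678, -0.201, 0.678]
ft_force: [0.3, 0.5, 0.2]
grip_width: 0.53
clock: 13.3
position: [0.4823, 0.2995, 0.33]
ee_rot: [0.015, 0.707, -0.016, 0.707]
ft_force: [0.3, 0.5, 0.1]
grip_width: 0.527
[ 0.3582  0.4971 -1.3969  1.404   0.4897  1.6369  0.5462]
pos [0.482  0.2998 0.3302] tooly_deg 87.5  shift mm [ 0.2  0.1 -2.1] rotvec [-0.0081 -0.0007  0.0008]
grip [328 147  11  40 402] [0.4786 0.3551 0.0748] ((0.47999805212020874, 0.3563229441642761), (0.010140671394765377, 0.042656734585762024), 88.20521545410156)
grip [409 409  18  11 173] [0.8362 0.4728 0.0722] ((0.8391096591949463, 0.47088301181793213), (0.01276526041328907, 0.0240163616836071), 35.62841033935547)
tray 0.83 [199.2, 121.9, 138.9, 75.2] [0.4789 0.2973 0.0041]
tray_grip 0.77 [199.0, 122.1, 139.3, 76.3] [0.4785 0.2977 0.0041]
white0_mid 0.6 [230.7, 129.8, 20.1, 62.2] [0.4749 0.2468 0.0229]
```

View pics/j.png

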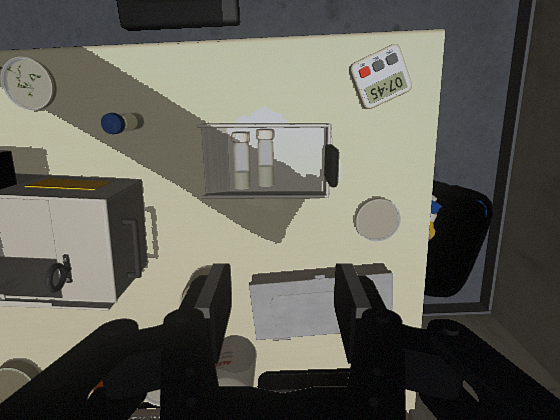

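```bash
python3 -c "
from h import *
todo([.480,.356,.040],Rdown(np.radians(88)))"
```

```text
pos [0.4816 0.3005 0.3307] tooly_deg 87.7  shift mm [290.6  55.5  -3.8] rotvec [-0.0052  0.      0.0005]
```

```bash
python3 -m handwheel '20 20 -2 0 0 0 45;40 20 -2 0 0 0 45;40 15 0 0 0 0 45;40 0 0 0 0 0 45;40 0 0 0 0 0 45;30 0 0 0 0 0 45;0 0 0 0 0 0 45;0 0 0 0 0 0 45' 60;python3 -c "
from h import *
c=shot('wrist','k')
print(manip.get_obs()['joint_pos'])
todo([.48,.356,.04],Rdown(np.radians(88)))"
```

```text
clock: 14.3
position: [0.4796, 0.3562, 0.1217]
ee_rot: [0.014, 0.707, -0.013, 0.707]
ft_force: [0.5, 0.2, -0.5]
grip_width: 0.529
[ 0.1661  0.688  -1.2253  1.623   0.6669  1.3112  0.3657]
pos [0.48   0.3567 0.1226] tooly_deg 87.8  shift mm [82.6 -0.8 -0.1] rotvec [-0.0034  0.0013 -0.0013]
```

View pics/k.png

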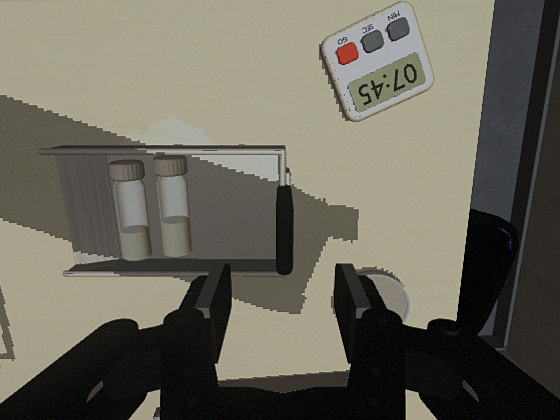

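```bash
python3 -m handwheel '30 0 0 0 0 0 45;30 0 0 0 0 0 45;15 -0.5 0 0 0 0 45;7 0 0 0 0 0 45;0 0 0 0 0 0 45;0 0 0 0 0 0 0;0 0 0 0 0 0 0;0 0 0 0 0 0 0' 60;python3 -m handwheel '0 0 0 0 0 0 0;0 0 0 0 0 0 0;-10 0 0 0 0 0 0;-20 0 0 0 0 0 0;-20 0 0 0 0 0 0;0 0 0 0 0 0 0' 60;python3 -c "
from h import *
c=shot('wrist','l');shot('scene','l_s')
print(manip.get_obs()['joint_pos'])
todo([.48,.356,.04],Rdown(np.radians(88)))"
```

```text
clock: 15.15
position: [0.48, 0.3562, 0.0401]
ee_rot: [0.014, 0.706, -0.013, 0.708]
ft_force: [-0.1, -0.3, 6.0]
grip_width: 0.108
clock: 15.75
position: [0.4806, 0.3569, 0.0927]
ee_rot: [0.014, 0.706, -0.012, 0.708]
ft_force: [-0.4, 1.0, -2.4]
grip_width: 0.109
[ 0.1515  0.7185 -1.1946  1.6541  0.699   1.2614  0.3469]
pos [0.4799 0.3555 0.0896] tooly_deg 87.8  shift mm [49.6  0.5  0. ] rotvec [-0.0032  0.0014 -0.0004]
```

View pics/l.png

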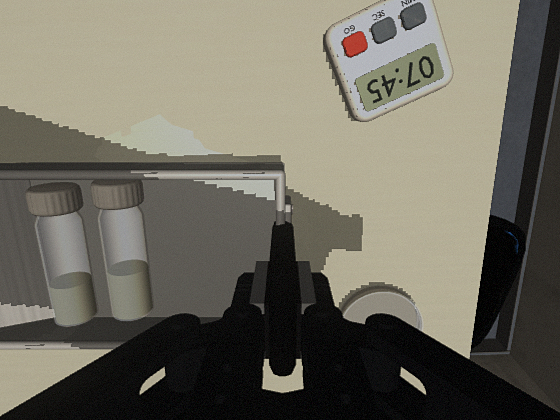

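View pics/l_s.png

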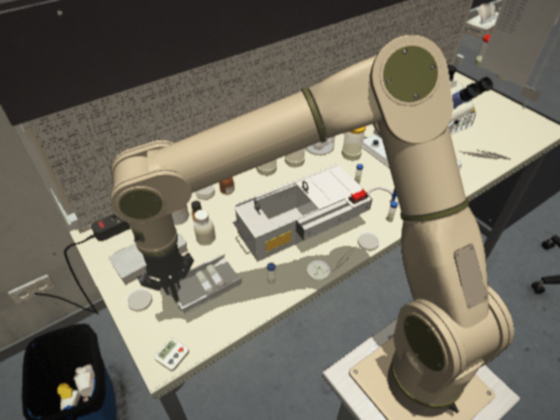

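```bash
cat >> h.py <<'E'
def tilt(th,lip,yw=None):
    th=np.radians(th);yw=BY+np.pi/2 if yw is None else yw
    M=Rdown(yw)@R.from_rotvec([0,0,th]).as_matrix()
    c,s=np.cos(th),np.sin(th)
    return box([lip[0],lip[1]+.159*c-.026*s,lip[2]+.159*s+.026*c]),M
E
python3 -m handwheel '-30 0 0 0 0 0 0;-30 0 0 0 0 0 0;-40 0 0 0 0 0 0;-40 0 0 0 0 0 0;-30 0 0 0 0 0 0;0 0 0 0.025 0 0 0;0 0 0 0.025 0 0 0;0 0 0 0 0 0 0'
python3 -c "
from h import *
todo(*tilt(15,[0,.095,.185]))
todo(*tilt(0,[0,.095,.195]))"
```

```text
clock: 16.65
position: [0.4792, 0.3547, 0.2569]
ee_rot: [0.031, 0.707, -0.032, 0.706]
ft_force: [0.9, 0.8, -3.1]
grip_width: 0.114
pos [0.4792 0.3547 0.2569] tooly_deg 84.9  shift mm [   6.  -200.2   99. ] rotvec [-0.002  -0.0012  0.2639]
pos [0.4792 0.3547 0.2569] tooly_deg 84.9  shift mm [  36.2 -188.    99.1] rotvec [-0.0018 -0.0014  0.0021]
```

Translate level first (staying high), then tilt.

```bash
python3 -m handwheel '0 -10 5 0 0 0 0;0 -20 12 0 0 0 0;0 -30 16 0 0 0 0;0 -35 17 0 0 0 0;0 -35 17 0 0 0 0;0 -35 17 0 0 0 0;0 -22 10 0 0 0 0;0 -5 5 0 0 0 0'
python3 -m handwheel '0 0 0 0 0 0.035 0;0 0 0 0 0 0.035 0;0 0 0 0 0 0.035 0;0 0 0 0 0 0.035 0;0 0 0 0 0 0.035 0;0 0 0 0 0 0.035 0;0 0 0 0 0 0.035 0;0 0 0 0 0 0 0'
python3 -c "
from h import *
print(manip.get_obs()['joint_pos'])
todo(*tilt(15,[0,.095,.16]))
shot('wrist','m');shot('scene','m_s')"
```

```text
clock: 17.45
position: [0.5626, 0.1504, 0.2574]
ee_rot: [0.032, 0.707, -0.034, 0.706]
ft_force: [0.1, -0.6, -2.3]
grip_width: 0.104
clock: 18.25
position: [0.5611, 0.1541, 0.2578]
ee_rot: [0.118, 0.698, 0.055, 0.704]
ft_force: [0.3, -0.4, -3.0]
grip_width: 0.106
[ 0.8365  0.5521 -1.4209  1.568   0.3537  1.3415  0.9061]
pos [0.5611 0.1541 0.2578] tooly_deg 84.9  shift mm [ 28.7 -15.2  -0.3] rotvec [-0.0022 -0.0009  0.0171]
```

View pics/m.png

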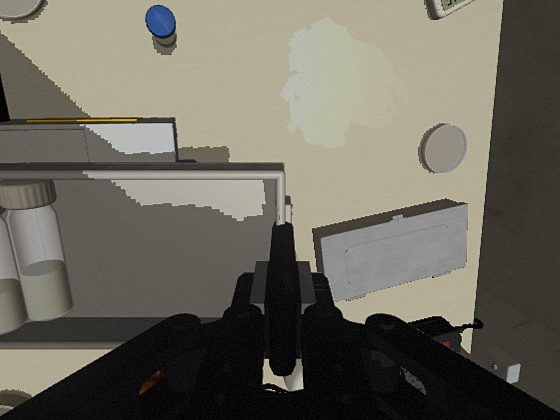

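View pics/m_s.png

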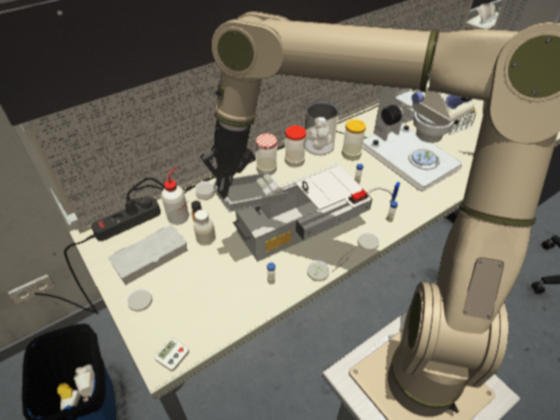

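```bash
python3 -m handwheel '10 -5 0 0 0 0.02 0;8 -5 0 0 0 0.02 0;8 -5 0 0 0 0 0;0 0 0 0 0 0 0'
python3 -c "
from h import *
print(manip.get_obs()['joint_pos'])
todo(*tilt(15,[0,.095,.16]))
for t in (24,30,36,42):todo(*tilt(t,[0,.095,.145]))"
```

```text
clock: 18.75
position: [0.5601, 0.1469, 0.2282]
ee_rot: [0.131, 0.696, 0.069, 0.703]
ft_force: [-0.1, 1.0, -2.9]
grip_width: 0.112
[ 0.8792  0.5776 -1.4168  1.6262  0.3443  1.2683  0.9397]
pos [0.5601 0.1469 0.2282] tooly_deg 84.9  shift mm [ 1.7 -1.   0. ] rotvec [-0.0016 -0.0017 -0.0219]
pos [0.5601 0.1469 0.2282] tooly_deg 84.9  shift mm [ -8.6 -10.6   0. ] rotvec [-0.0017 -0.0016  0.1352]
pos [0.5601 0.1469 0.2282] tooly_deg 84.9  shift mm [-24.4 -16.4   0. ] rotvec [-0.0018 -0.0015  0.2399]
pos [0.5601 0.1469 0.2282] tooly_deg 84.9  shift mm [-39.6 -23.8   0. ] rotvec [-0.0019 -0.0014  0.3447]
pos [0.5601 0.1469 0.2282] tooly_deg 84.9  shift mm [-53.9 -32.8   0. ] rotvec [-0.002  -0.0013  0.4494]
```

```bash
python3 -m handwheel '-4 -3 0 0 0 0.04 0;-4 -3 0 0 0 0.04 0;-4 -3 0 0 0 0.04 0;-4 -3 0 0 0 0.04 0;-4 -2 0 0 0 0.04 0;-4 -2 0 0 0 0.04 0;0 0 0 0 0 0 0'
python3 -c "
from h import *
print(manip.get_obs()['joint_pos'])
shot('scene','n_s');shot('wrist','n')
for t in (30,36,42):todo(*tilt(t,[0,.095,.14]))"
```

```text
clock: 19.45
position: [0.559, 0.1225, 0.2459]
ee_rot: [0.214, 0.674, 0.152, 0.69]
ft_force: [-0.6, -0.5, -2.6]
grip_width: 0.111
[ 1.0877  0.5918 -1.4412  1.6677  0.1048  1.1838  1.1846]
pos [0.5585 0.1243 0.2463] tooly_deg 85.0  shift mm [ 3.7 -2.1 -0.3] rotvec [-0.0003  0.0003 -0.0002]
pos [0.5585 0.1243 0.2463] tooly_deg 85.0  shift mm [-12.8  -5.6  -0.3] rotvec [-0.0003  0.0003  0.1046]
pos [0.5585 0.1243 0.2463] tooly_deg 85.0  shift mm [-28.8 -10.9  -0.3] rotvec [-0.0002  0.0004  0.2093]
```

View pics/n_s.png

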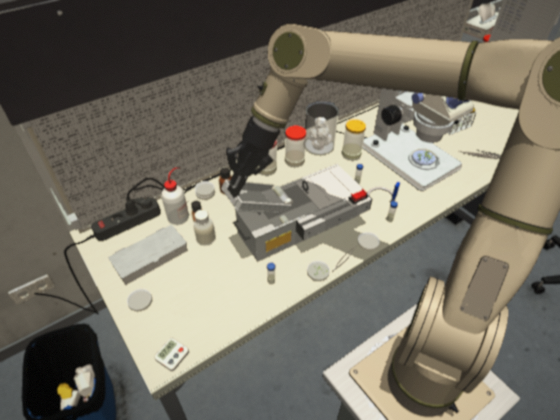

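View pics/n.png

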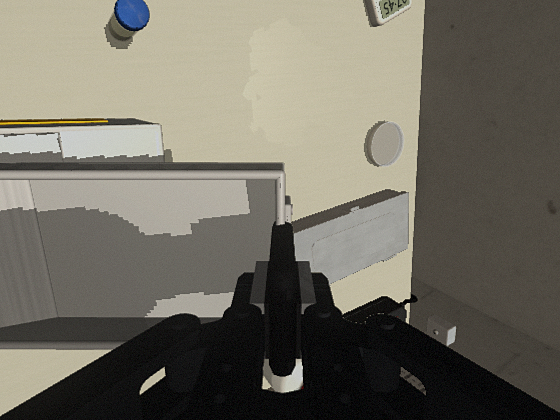

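```bash
python3 -m handwheel '-5 -2 0 0 0 0.035 0;-5 -2 0 0 0 0.035 0;-5 -2 0 0 0 0.035 0;0 0 0 0 0 0 0'
python3 -c "
from h import *
print(manip.get_obs()['joint_pos'])
shot('scene','o_s');shot('top','o_t')
for t in (36,40,44):todo(*tilt(t,[0,.095,.14]))
c=shot('scene');crop(c,200,130,390,280,'o_s')"
```

```text
clock: 19.95
position: [0.5576, 0.1104, 0.2555]
ee_rot: [0.249, 0.662, 0.189, 0.681]
ft_force: [0.2, -0.4, -2.5]
grip_width: 0.112
[ 1.16    0.6168 -1.4448  1.6766  0.0112  1.1756  1.2852]
pos [0.5572 0.1118 0.2557] tooly_deg 85.0  shift mm [ 1.7  0.3 -0.2] rotvec [ 0.0005 -0.0001 -0.0002]
pos [0.5572 0.1118 0.2557] tooly_deg 85.0  shift mm [-9.3 -1.9 -0.2] rotvec [ 0.0005 -0.0001  0.0696]
pos [0.5572 0.1118 0.2557] tooly_deg 85.0  shift mm [-20.1  -4.9  -0.2] rotvec [ 0.0005 -0.0001  0.1395]
```

View pics/o_s.png

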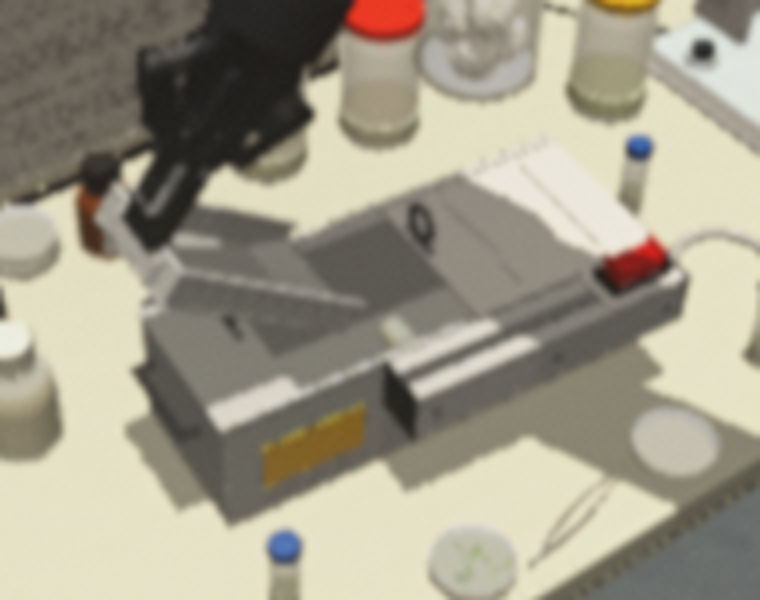

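```bash
python3 -m handwheel '-5 -1 0 0 0 0.035 0;-5 -1 0 0 0 0.035 0;-5 -1 0 0 0 0.035 0;-5 -1 0 0 0 0.035 0;0 0 0 0 0 0 0;0 0 0 0 0 0 0'
python3 -c "
from h import *
print(manip.get_obs()['joint_pos'])
for t in (44,):todo(*tilt(t,[0,.095,.14]))
c=shot('scene');crop(c,200,130,390,280,'p_s')
c=shot('top');crop(c,230,160,400,270,'p_t')"
```

```text
clock: 20.7
position: [0.556, 0.0952, 0.2685]
ee_rot: [0.294, 0.643, 0.236, 0.666]
ft_force: [1.3, 0.7, -1.9]
grip_width: 0.105
[ 1.2365  0.671  -1.4475  1.6824 -0.093   1.1791  1.3973]
pos [0.556  0.0952 0.2685] tooly_deg 84.9  shift mm [ 0.2  1.1 -0.4] rotvec [-0.001   0.0005 -0.0022]
```

View pics/p_s.png

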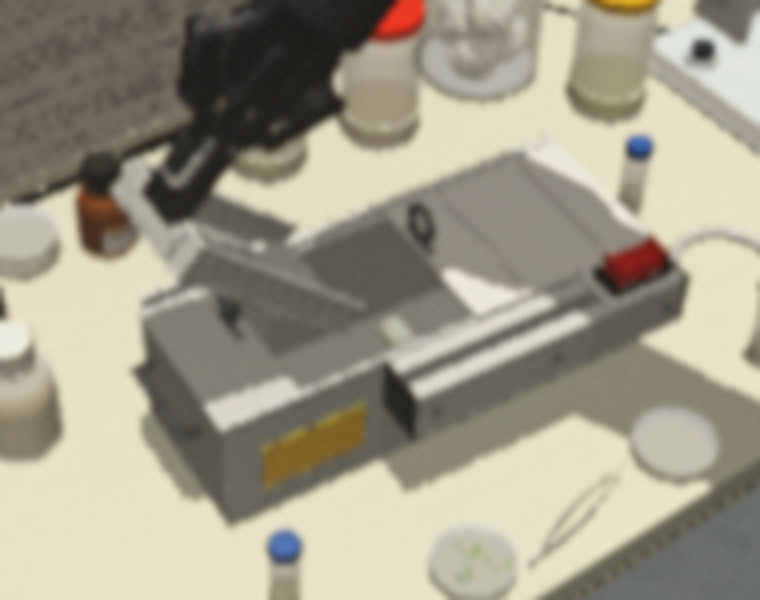

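View pics/p_t.png

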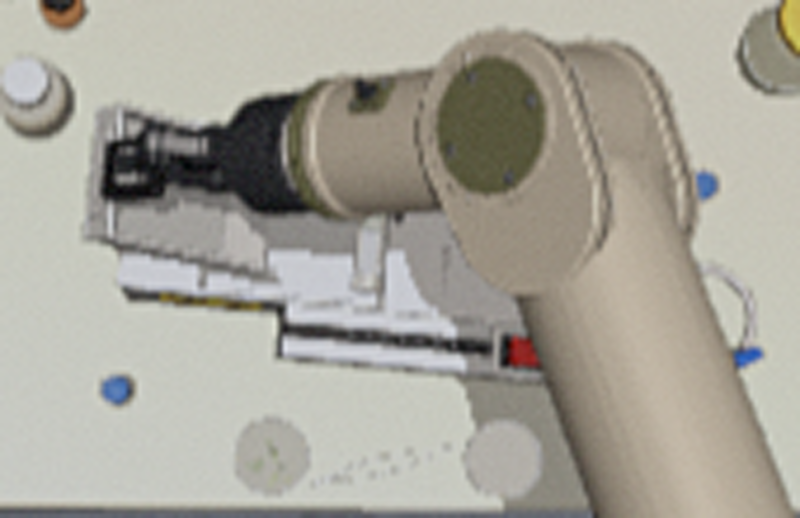

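```bash
python3 -m handwheel '2 1 0 0 0 -0.07 0;8 2 0 0 0 -0.07 0;10 4 0 0 0 -0.07 0;8 5 0 0 0 -0.08 0;4 6 0 0 0 -0.08 0;-10 6 0 0 0 -0.08 0;-20 10 0 0 0 -0.08 0;-20 10 0 0 0 -0.08 0'
python3 -m handwheel '-10 20 0 0 0 -0.08 0;0 20 0 0 0 -0.06 0;0 0 0 0 0 0 0'
python3 -c "
from h import *
print(manip.get_obs()['joint_pos'])
for t in (0,):todo(*tilt(t,[0,.095,.16]))
c=shot('scene');crop(c,200,130,390,280,'q_s')
c=shot('wrist','q_w')"
```

```text
clock: 21.6
position: [0.5594, 0.1394, 0.3092]
ee_rot: [0.086, 0.701, 0.024, 0.707]
ft_force: [-0.1, -0.1, -2.8]
grip_width: 0.11
clock: 21.9
position: [0.5607, 0.1845, 0.3238]
ee_rot: [0.034, 0.706, -0.02, 0.707]
ft_force: [-0.7, 0.5, -2.5]
grip_width: 0.111
[ 0.4673  0.4318 -1.1674  1.3692  0.3801  1.5767  0.8388]
pos [0.5607 0.1845 0.3238] tooly_deg 85.6  shift mm [137.2 -28.7   2.3] rotvec [ 0.011   0.001  -0.0212]
```

View pics/q_s.png

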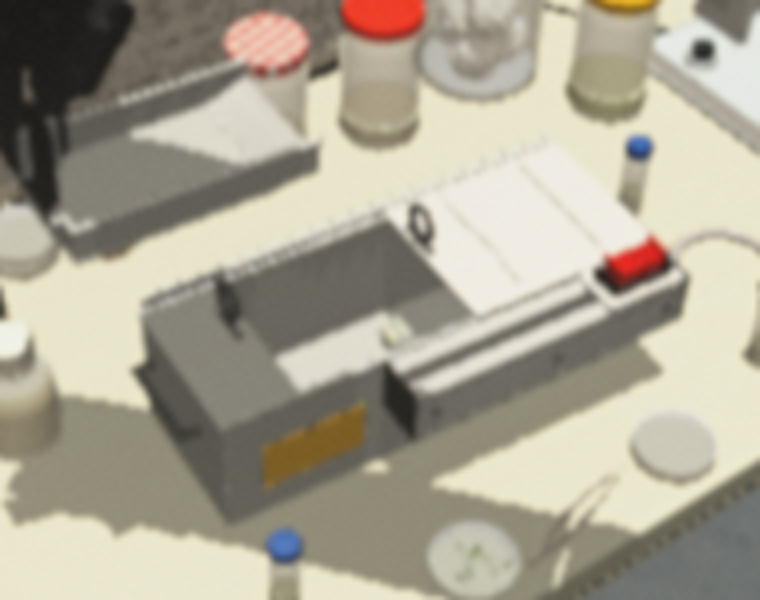

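View pics/q_w.png

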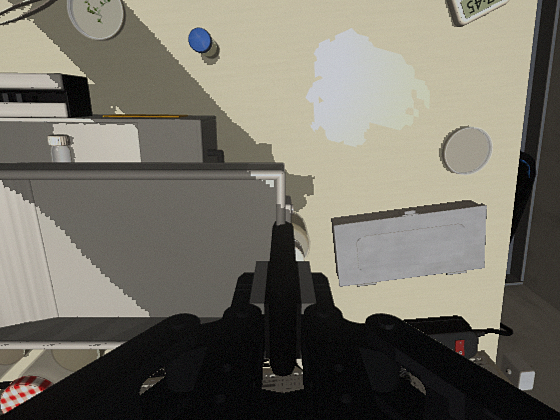

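```bash
python3 -c "
from h import *
todo([.480,.356,.0405],Rdown(np.radians(88)))"
```

```text
pos [0.5623 0.1791 0.3227] tooly_deg 85.2  shift mm [285.7 163.5 -96.8] rotvec [-0.0486  0.0007 -0.0209]
```

```bash
python3 -m handwheel '0 20 -12 -0.012 0 -0.021 0;0 30 -18 -0.012 0 0 0;0 35 -20 -0.012 0 0 0;0 35 -20 -0.012 0 0 0;10 28 -16 0 0 0 0;30 10 -6 0 0 0 0;40 3 -4 0 0 0 0;40 0 0 0 0 0 0'
python3 -m handwheel '40 0 0 0 0 0 0;40 0 0 0 0 0 0;20 0 0 0 0 0 0;10 0 0 0 0 0 0;0 0 0 0 0 0 0;0 0 0 0 0 0 0'
python3 -c "
from h import *
todo([.480,.356,.0405],Rdown(np.radians(88)));shot('wrist','r')"
```

```text
clock: 22.8
position: [0.4768, 0.3427, 0.2017]
ee_rot: [0.014, 0.707, -0.014, 0.707]
ft_force: [0.7, -0.5, -2.8]
grip_width: 0.11
clock: 23.4
position: [0.4777, 0.3429, 0.094]
ee_rot: [0.014, 0.707, -0.014, 0.707]
ft_force: [-0.8, 0.3, -2.1]
grip_width: 0.11
pos [0.4777 0.3429 0.094 ] tooly_deg 87.7  shift mm [53.5 13.2  1.7] rotvec [-0.0058  0.0011 -0.0001]
```

View pics/r.png

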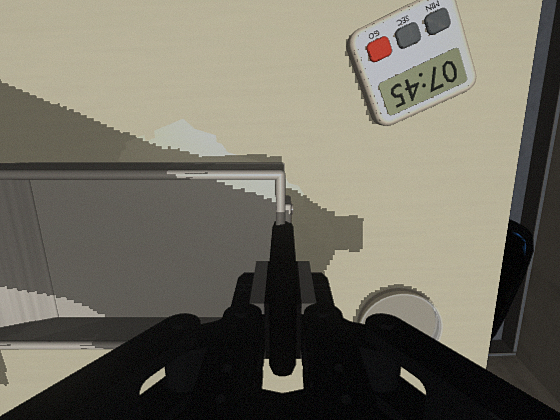

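```bash
python3 -m handwheel '25 8 1 0 0 0 0;15 5 0 0 0 0 0;8 0 0 0 0 0 0;4 0 0 0 0 0 0;0 0 0 0 0 0 0;0 0 0 0 0 0 0'
```

```text
clock: 24.05
position: [0.4789, 0.3557, 0.0414]
ee_rot: [0.014, 0.707, -0.014, 0.707]
ft_force: [-0.5, 1.0, -2.1]
grip_width: 0.11
```

```bash
python3 -m handwheel '0.7 0 0 0 0 0 0;0.7 0 0 0 0 0 0;0 0 0 0 0 0 0'; python3 -m handwheel '0 0 0 0 0 0 25;0 0 0 0 0 0 35;0 0 0 0 0 0 35;-20 0 0 0 0 0 35;-40 0 0 0 0 0 35;-40 0 0 0 0 0 35;-30 0 0 0 0 0 35;-30 0 0 0 0 0 45'
python3 -c "
from h import *
shot('wrist','s');print(manip.get_obs()['joint_pos'])
c=shot('top');P=c['P'];todo([.42,.115,.2],Rdown(np.radians(0)))
hsv=cv2.cvtColor(c['color'],cv2.COLOR_BGR2HSV)
blue=(hsv[...,1]>120)&(hsv[...,0]>100)&(hsv[...,0]<130)&(P[...,0]>.3)&(P[...,0]<.7)&(P[...,2]>.01)&(P[...,1]>-.45)&(P[...,1]<.4)
num,lab,st,_=cv2.connectedComponentsWithStats(blue.astype(np.uint8))
for k in range(1,num):
   if st[k,4]>5: q=P[lab==k];print('blue',st[k],np.median(q,0))
"
```

```text
clock: 24.35
position: [0.4789, 0.3557, 0.0401]
ee_rot: [0.014, 0.707, -0.014, 0.707]
ft_force: [-0.9, -1.4, 3.7]
grip_width: 0.109
clock: 25.15
position: [0.4783, 0.3562, 0.2026]
ee_rot: [0.014, 0.706, -0.014, 0.707]
ft_force: [1.7, -0.4, 0.4]
grip_width: 0.526
[ 0.1219  0.5205 -1.1355  1.5322  0.4792  1.3881  0.4839]
pos [0.4793 0.3578 0.2051] tooly_deg 87.8  shift mm [   4.  -244.9  -49.8] rotvec [ 1.5316  0.0018 -0.0067]
blue [377 197   5   5  21] [ 0.5825 -0.3399  0.074 ]
blue [383 234   9   4  18] [ 0.4478 -0.3638  0.0802]
blue [252 241   5   4  17] [0.4237 0.1128 0.0725]
blue [369 247   5   5  20] [ 0.4008 -0.307   0.0743]
```

View pics/s.png

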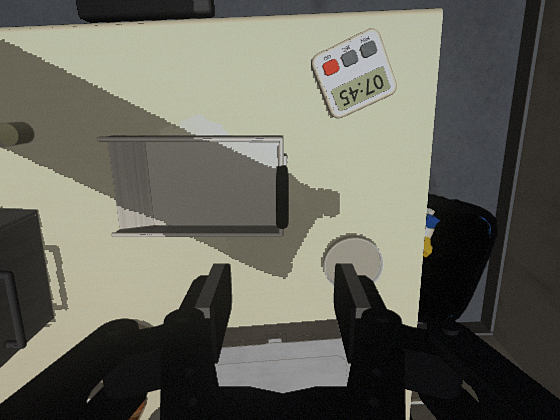

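```bash
python3 -m handwheel '0 -20 -4 0 0 0 60;0 -35 -8 0 0 0 60;0 -40 -8 0 0 0 60;0 -40 -8 0 0 0 60;0 -40 -8 0 0 0 60;0 -40 -8 0 0 0 60;0 -10 -3 0 0 0 60;0 0 0 0 0 0 60'; cat >> h.py <<'E'
def blues(c,zmin=.05,zmax=.085):
    P=c['P'];hsv=cv2.cvtColor(c['color'],cv2.COLOR_BGR2HSV)
    b=(hsv[...,1]>110)&(hsv[...,0]>100)&(hsv[...,0]<130)&(P[...,2]>zmin)&(P[...,2]<zmax)
    num,lab,st,_=cv2.connectedComponentsWithStats(b.astype(np.uint8))
    for k in range(1,num):
        if st[k,4]>40:
            q=P[lab==k];zt=np.percentile(q[:,2],90);t=q[q[:,2]>zt-.006]
            (x,y),r=cv2.minEnclosingCircle(t[:,:2].astype(np.float32));print('blue',st[k],'top',t.mean(0),'circ',x,y,r)
E
python3 -c "
from h import *
c=shot('wrist','t');blues(c);todo([.42,.115,.06],Rdown(np.radians(88)))"
```

```text
clock: 26.05
position: [0.4259, 0.1434, 0.201]
ee_rot: [0.014, 0.706, -0.016, 0.707]
ft_force: [0.6, -0.1, 0.1]
grip_width: 0.701
blue [233 182  28  28 599] top [0.4204 0.1142 0.072 ] circ 0.4211147129535675 0.1142691820859909 0.011394918896257877
pos [0.4261 0.1448 0.2012] tooly_deg 87.7  shift mm [141.2 -29.7  -5.2] rotvec [-0.0061  0.002   0.0021]
```

View pics/t.png

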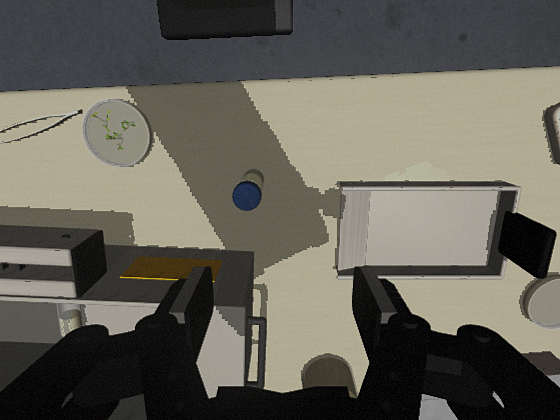

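```bash
python3 -m handwheel '10 -20 -3 0 0 0 50;20 -10 -1 0 0 0 50;40 -0.5 0 0 0 0 50;40 0 0 0 0 0 50;35 0 0 0 0 0 50;20 0 0 0 0 0 50;10 0 0 0 0 0 50;0 0 0 0 0 0 50' 30; python3 -c "
from h import *
todo([.4208,.1142,.025])"; python3 -m handwheel '0 0 0 0 0 0 0;0 0 0 0 0 0 0;0 0 0 0 0 0 0;0 0 0 0 0 0 0'
```

```text
clock: 26.9
position: [0.4203, 0.1168, 0.0252]
ee_rot: [0.013, 0.707, -0.012, 0.707]
ft_force: [0.3, 0.4, 0.6]
grip_width: 0.585
pos [0.4203 0.1168 0.0252] tooly_deg 87.9  shift mm [ 0.2 -2.6  0.6] 
clock: 27.3
position: [0.4219, 0.1154, 0.0269]
ee_rot: [0.014, 0.706, -0.014, 0.708]
ft_force: [-0.8, 0.6, 7.8]
grip_width: 0.249
```

```bash
python3 -m handwheel '-10 0 0 0 0 0 0;-30 0 0 0 0 0 0;-40 0 0 0 0 0 0;-40 0 0 0 0 0 0;-40 0 0 0 0 0 0;-40 0 0 0 0 0 0;0 0 0 0 0 0 0'; python3 -c "
from h import *
todo(box([0,.078,.07]),Rdown(np.radians(85)))
c=shot('wrist','u')"
```

```text
clock: 28.0
position: [0.423, 0.1166, 0.2299]
ee_rot: [0.01, 0.703, -0.016, 0.711]
ft_force: [0.7, -0.4, 0.2]
grip_width: 0.248
pos [0.423  0.1166 0.2299] tooly_deg 87.8  shift mm [ 162.3 -127.4  126. ] rotvec [0.0497 0.0106 0.0082]
```

View pics/u.png

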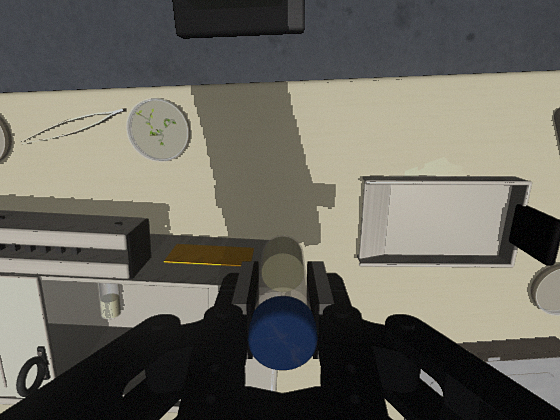

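```bash
python3 -m handwheel '0 -10 10 0.025 0 0 0;0 -20 20 0.025 0 0 0;0 -30 30 0 0.01 0.008 0;0 -30 30 0 0 0 0;0 -27 26 0 0 0 0;0 -10 10 0 0 0 0;0 0 0 0 0 0 0';python3 -c "
from h import *
todo(box([0,.078,.07]),Rdown(np.radians(85)))
c=shot('wrist','v');"
```

```text
clock: 28.75
position: [0.5352, -0.0213, 0.2225]
ee_rot: [0.036, 0.711, -0.028, 0.702]
ft_force: [-0.8, 0.2, 0.2]
grip_width: 0.248
pos [ 0.5352 -0.0213  0.2225] tooly_deg 84.9  shift mm [152.5   3.8  12.1] rotvec [-0.0019 -0.0127 -0.0108]
```

View pics/v.png

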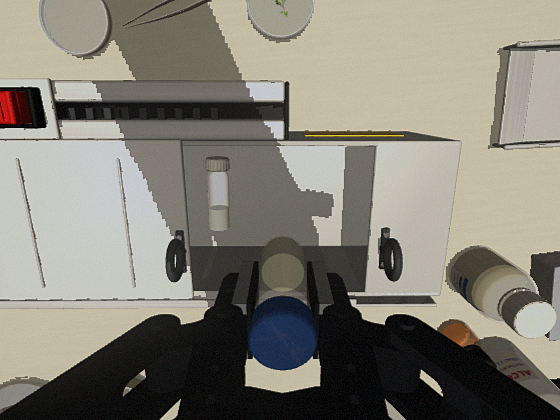

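```bash
python3 -m handwheel '20 2 6 0 -0.012 -0.01 0;40 2 6 0 0 0 0;40 0 0 0 0 0 0;30 0 0 0 0 0 0;15 0 0 0 0 0 0;7 0 0 0 0 0 0;0 0 0 0 0 0 0'; python3 -m handwheel '0 0 0 0 0 0 35;0 0 0 0 0 0 35;0 0 0 0 0 0 35;-30 0 0 0 0 0 35;-40 0 0 0 0 0 35;-40 0 0 0 0 0 35;-40 0 0 0 0 0 35;-10 0 0 0 0 0 35'
python3 -c "
from h import *
todo(box([0,.078,.07]),Rdown(np.radians(85)))
print(manip.get_obs()['joint_pos'])
c=shot('wrist','w');todo([.401,-.305,.22],Rdown(np.radians(0)))"
```

```text
clock: 29.5
position: [0.5473, -0.0168, 0.0728]
ee_rot: [0.03, 0.706, -0.031, 0.707]
ft_force: [0.7, 0.6, 0.6]
grip_width: 0.25
clock: 30.3
position: [0.5487, -0.0164, 0.237]
ee_rot: [0.03, 0.704, -0.032, 0.709]
ft_force: [-0.6, -0.3, -0.6]
grip_width: 0.407
pos [ 0.5487 -0.0164  0.237 ] tooly_deg 85.0  shift mm [166.9  -0.3  -4.2] rotvec [0.0001 0.0082 0.0023]
[ 0.9485  0.4021 -1.2469  1.618   0.3913  1.3957  1.1422]
pos [ 0.5485 -0.0167  0.2364] tooly_deg 85.0  shift mm [  16.2 -300.1 -121.9] rotvec [ 1.4833  0.008  -0.0037]
```

View pics/w.png

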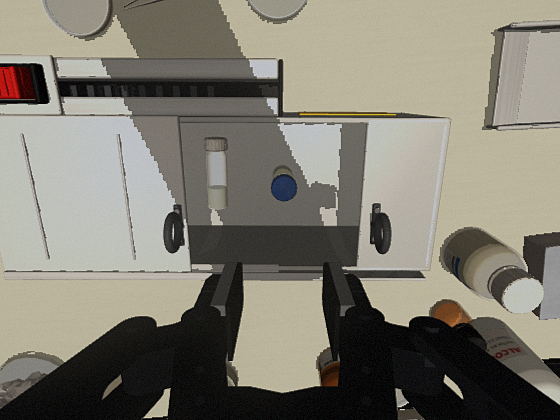

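```bash
python3 -m handwheel '0 -20 -8 0 0 0 50;0 -40 -16 0 0 0 50;0 -45 -19 0 0 0 50;0 -45 -19 0 0 0 50;0 -45 -19 0 0 0 50;0 -40 -17 0 0 0 50;0 -15 -8 0 0 0 50;0 0 0 0 0 0 50'
python3 -c "
from h import *
print(manip.get_obs()['joint_pos'])
c=shot('wrist','x');blues(c);todo([.401,-.305,.22],Rdown(np.radians(85)))"
```

```text
clock: 31.15
position: [0.4174, -0.2598, 0.2315]
ee_rot: [0.032, 0.706, -0.034, 0.707]
ft_force: [-0.0, -0.2, -0.4]
grip_width: 0.584
[ 1.6715  0.2379 -1.3359  1.756   0.2396  1.3346  1.7628]
blue [215 163  26  26 457] top [ 0.3986 -0.3063  0.072 ] circ 0.3989277482032776 -0.30654507875442505 0.011048682034015656
blue [152 221  27  27 337] top [ 0.4473 -0.368   0.0793] circ 0.4480744004249573 -0.3682081699371338 0.011441392824053764
blue [534 290  26  26 516] top [ 0.5465 -0.0215  0.0783] circ 0.5479445457458496 -0.01866602711379528 0.01181845460087061
blue [211 342  21  24 330] top [ 0.5806 -0.3382  0.0721] circ 0.5810873508453369 -0.3388696610927582 0.011987428180873394
pos [ 0.4186 -0.2578  0.2318] tooly_deg 84.8  shift mm [ 11.9 -48.6 -13.3] rotvec [-0.003   0.0014  0.0016]
```

View pics/x.png

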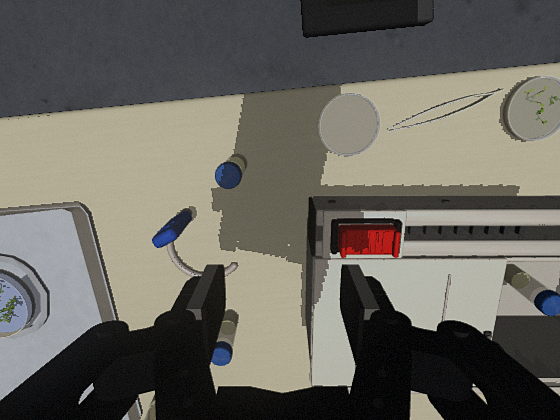

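```bash
python3 -c "
from h import *
todo([.3988,-.3065,.025],Rdown(np.radians(85)))"
python3 -m handwheel '10 -30 -10 0 0 0 50;20 -20 -5 0 0 0 50;40 0 0 0 0 0 50;40 0 0 0 0 0 50;40 0 0 0 0 0 50;25 0 0 0 0 0 50;10 0 0 0 0 0 50;0 0 0 0 0 0 50' 30; python3 -c "
from h import *
todo([.3988,-.3065,.025],Rdown(np.radians(85)))"
```

```text
pos [ 0.4186 -0.2578  0.2318] tooly_deg 84.8  shift mm [206.9 -50.  -15.6] rotvec [-0.003   0.0014  0.0016]
clock: 32.0
position: [0.4011, -0.3042, 0.047]
ee_rot: [0.03, 0.706, -0.03, 0.707]
ft_force: [0.2, -0.3, -0.0]
grip_width: 0.584
pos [ 0.4011 -0.3042  0.047 ] tooly_deg 85.1  shift mm [22.  -2.5 -2.1] rotvec [0.0022 0.0014 0.0003]
```

```bash
python3 -m handwheel '12 -2 -2 0 0 0 50;10 0 0 0 0 0 50;0 0 0 0 0 0 50;0 0 0 0 0 0 0;0 0 0 0 0 0 0;0 0 0 0 0 0 0;0 0 0 0 0 0 0' 30; python3 -m handwheel '-10 0 0 0 0 0 0;-30 0 0 0 0 0 0;-40 0 0 0 0 0 0;-40 0 0 0 0 0 0;-40 0 0 0 0 0 0;-40 0 0 0 0 0 0;0 0 0 0 0 0 0';python3 -c "
from h import *
todo(box([.015,.105,.22]),Rdown(np.radians(85)));shot('wrist','y')"
```

```text
clock: 32.7
position: [0.3989, -0.3079, 0.0262]
ee_rot: [0.03, 0.705, -0.032, 0.707]
ft_force: [0.0, -0.2, 4.1]
grip_width: 0.247
clock: 33.4
position: [0.4004, -0.3078, 0.2308]
ee_rot: [0.028, 0.704, -0.033, 0.709]
ft_force: [0.2, -0.6, 0.0]
grip_width: 0.246
pos [ 0.4004 -0.3078  0.2308] tooly_deg 85.0  shift mm [  9.6 329.6 134.5] rotvec [0.0004 0.0074 0.0068]
```

View pics/y.png

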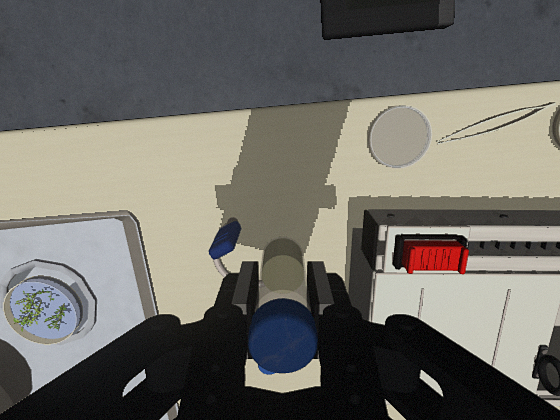

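```bash
python3 -m handwheel '0 25 10 0 0 0 0;0 40 18 0 0 0 0;0 43 20 0 0 0 0;0 43 20 0 0 0 0;0 43 20 0 0 0 0;0 43 20 0 0 0 0;0 40 20 0 0 0 0;0 20 15 0 0 0 0';python3 -m handwheel '0 0 0 0 0.007 0.007 0;0 0 0 0 0 0 0'; python3 -c "
from h import *
todo(box([.032,.078,.07]),Rdown(np.radians(85)));shot('wrist','z')"
```

```text
clock: 34.25
position: [0.5667, -0.0193, 0.2246]
ee_rot: [0.029, 0.706, -0.03, 0.707]
ft_force: [-0.3, -0.2, 0.8]
grip_width: 0.246
clock: 34.45
position: [0.5661, -0.0235, 0.2244]
ee_rot: [0.032, 0.709, -0.028, 0.704]
ft_force: [0.3, -2.0, 0.0]
grip_width: 0.25
pos [ 0.5661 -0.0235  0.2244] tooly_deg 85.1  shift mm [154.4   4.1  12.2] rotvec [ 0.0013 -0.0067 -0.0055]
```

View pics/z.png

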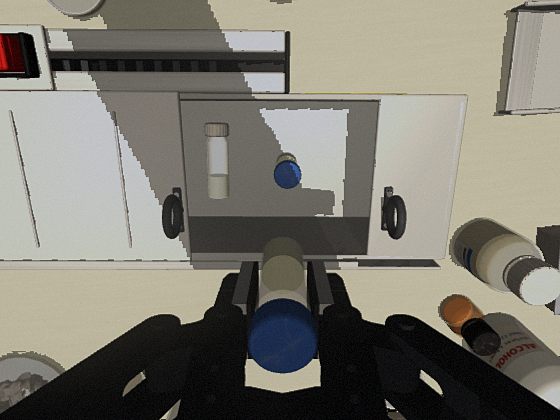

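```bash
python3 -m handwheel '20 2 6 0 -0.007 -0.007 0;40 2 6 0 0 0 0;40 0 0 0 0 0 0;30 0 0 0 0 0 0;15 0 0 0 0 0 0;9 0 0 0 0 0 0;0 0 0 0 0 0 0'; python3 -m handwheel '0 0 0 0 0 0 33;0 0 0 0 0 0 33;0 0 0 0 0 0 33;-30 0 0 0 0 0 33;-40 0 0 0 0 0 33;-40 0 0 0 0 0 33;-40 0 0 0 0 0 33;-10 0 0 0 0 0 33'
python3 -c "
from h import *
print(manip.get_obs()['joint_pos'])
c=shot('wrist','aa');todo([.581,-.3385,.22],Rdown(np.radians(85)))"
```

```text
clock: 35.2
position: [0.5789, -0.0218, 0.0714]
ee_rot: [0.03, 0.706, -0.032, 0.707]
ft_force: [-0.7, 0.1, -0.1]
grip_width: 0.248
clock: 36.0
position: [0.5803, -0.0199, 0.2363]
ee_rot: [0.03, 0.703, -0.032, 0.709]
ft_force: [1.0, -0.0, -0.1]
grip_width: 0.385
[ 0.8607  0.4746 -1.1974  1.539   0.4496  1.4253  1.1221]
pos [ 0.5802 -0.0201  0.2357] tooly_deg 85.0  shift mm [  16.7 -317.1   28.4] rotvec [0.     0.0079 0.0023]
```

View pics/aa.png

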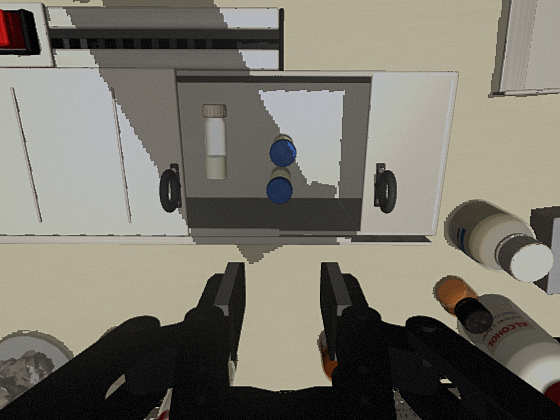

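```bash
python3 -m handwheel '0 -20 2 0 0 0 50;0 -40 3 0 0 0 50;0 -45 4 0 0 0 50;0 -45 4 0 0 0 50;0 -45 4 0 0 0 50;0 -40 4 0 0 0 50;0 -20 2 0 0 0 50;0 0 0 0 0 0 50'
python3 -c "
from h import *
print(manip.get_obs()['joint_pos'])
c=shot('wrist','ab');blues(c);todo([.581,-.3388,.025],Rdown(np.radians(85)))"
```

```text
clock: 36.85
position: [0.5784, -0.2803, 0.2304]
ee_rot: [0.032, 0.706, -0.033, 0.707]
ft_force: [-0.1, -0.5, -1.0]
grip_width: 0.583
[ 1.1143  0.6024 -1.1018  1.3701  0.534   1.4834  1.5221]
blue [136  24  40  31 793] top [ 0.449  -0.3678  0.0789] circ 0.4484119415283203 -0.3687454164028168 0.011994156055152416
blue [204 191  25  23 405] top [ 0.5816 -0.3391  0.0721] circ 0.5815053582191467 -0.33982422947883606 0.011240705847740173
pos [ 0.579  -0.2773  0.2309] tooly_deg 84.9  shift mm [205.9 -60.8   7.2] rotvec [-0.0017  0.0012  0.0011]
```

View pics/ab.png

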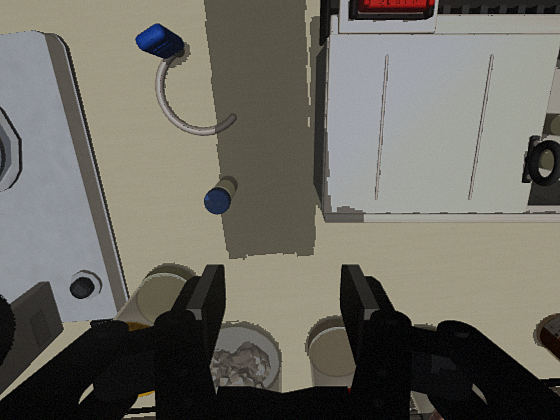

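```bash
python3 -c "
from h import *
c=shot('top');P=c['P']
m=(P[...,2]>.07)&(P[...,2]<.3)&(P[...,0]>.56)&(P[...,0]<.75)&(P[...,1]>-.48)&(P[...,1]<-.27)
m&=~((P[...,0]<.6)&(P[...,1]>-.36))
num,lab,st,_=cv2.connectedComponentsWithStats(m.astype(np.uint8))
for k in range(1,num):
  if st[k,4]>10: q=P[lab==k];print(st[k],q.min(0),q.max(0))
"
```

```bash
python3 -c "
from h import *
c=shot('wrist');P=c['P']
for (u,v) in [(170,268),(150,290),(240,325),(170,300),(125,330),(85,285),(95,300)]: print(u,v,P[v,u])
c=shot('scene');P=c['P']
for (u,v) in [(354,127),(354,140),(322,115),(322,140),(345,130),(364,128)]: print(u,v,P[v,u])
"
```

```text
170 268 [ 0.6685 -0.4081  0.016 ]
150 290 [ 0.6674 -0.4125  0.0653]
240 325 [ 0.7514 -0.3415  0.0099]
170 300 [ 0.6792 -0.3947  0.0666]
125 330 [ 0.5637 -0.3203  0.2852]
85 285 [ 0.6693 -0.4908  0.0397]
95 300 [ 0.6937 -0.4918  0.0286]
354 127 [ 0.6934 -0.407   0.1253]
354 140 [ 0.6736 -0.3952  0.0898]
322 115 [ 0.8411 -0.3945  0.0953]
322 140 [ 0.7569 -0.3285  0.0673]
345 130 [ 0.5714 -0.2419  0.2537]
364 128 [ 0.6691 -0.4287  0.1266]
```

```bash
python3 -m handwheel '10 -30 3 0 0 0 50;20 -30 4 0 0 0 50;40 -1 0 0 0 0 50;40 0 0 0 0 0 50;40 0 0 0 0 0 50;30 0 0 0 0 0 50;0 0 0 0 0 0 50' 30; python3 -c "
from h import *
todo([.5813,-.3390,.025],Rdown(np.radians(85)))"
```

```text
clock: 37.75
position: [0.5794, -0.3362, 0.0481]
ee_rot: [0.03, 0.708, -0.03, 0.705]
ft_force: [0.1, -0.6, -0.1]
grip_width: 0.588
pos [ 0.5794 -0.3362  0.0481] tooly_deg 85.1  shift mm [23.1 -2.7  2.2] rotvec [ 0.0024 -0.0035 -0.0006]
```

```bash
python3 -m handwheel '12 -2 2 0 0 0 50;11 0 0 0 0 0 50;0 0 0 0 0 0 50;0 0 0 0 0 0 0;0 0 0 0 0 0 0;0 0 0 0 0 0 0;0 0 0 0 0 0 0' 30; python3 -m handwheel '-10 0 0 0 0 0 0;-30 0 0 0 0 0 0;-40 0 0 0 0 0 0;-40 0 0 0 0 0 0;-40 0 0 0 0 0 0;-40 0 0 0 0 0 0;0 0 0 0 0 0 0';python3 -c "
from h import *
todo(box([-.032,.082,.22]),Rdown(np.radians(85)))"
```

```text
clock: 38.45
position: [0.5837, -0.3409, 0.03]
ee_rot: [0.03, 0.705, -0.032, 0.708]
ft_force: [-0.5, 0.2, 4.5]
grip_width: 0.246
clock: 39.15
position: [0.5849, -0.3402, 0.2361]
ee_rot: [0.029, 0.703, -0.033, 0.71]
ft_force: [1.0, -0.3, -0.0]
grip_width: 0.253
pos [ 0.5849 -0.3402  0.2361] tooly_deg 85.0  shift mm [ 13.5 322.8 -99.3] rotvec [0.0001 0.0102 0.0048]
```

```bash
python3 -m handwheel '0 25 -8 0 0 0 0;0 40 -12 0 0 0 0;0 45 -14 0 0 0 0;0 45 -14 0 0 0 0;0 45 -14 0 0 0 0;0 45 -14 0 0 0 0;0 45 -14 0 0 0 0;0 25 -7 0 0 0 0';python3 -m handwheel '0 5 0 0 0 0 0;0 0 0 0 0 0 0'; python3 -c "
from h import *
todo(box([-.034,.088,.07]),Rdown(np.radians(85)));shot('wrist','ac')"
```

```text
clock: 39.95
position: [0.5123, -0.0139, 0.2286]
ee_rot: [0.028, 0.706, -0.031, 0.707]
ft_force: [-0.1, 0.1, 0.4]
grip_width: 0.246
clock: 40.15
position: [0.5141, -0.0127, 0.2285]
ee_rot: [0.029, 0.706, -0.031, 0.707]
ft_force: [1.0, -0.4, 0.3]
grip_width: 0.25
pos [ 0.5141 -0.0127  0.2285] tooly_deg 85.1  shift mm [158.5   9.1  -2.4] rotvec [0.0014 0.0027 0.0031]
```

View pics/ac.png

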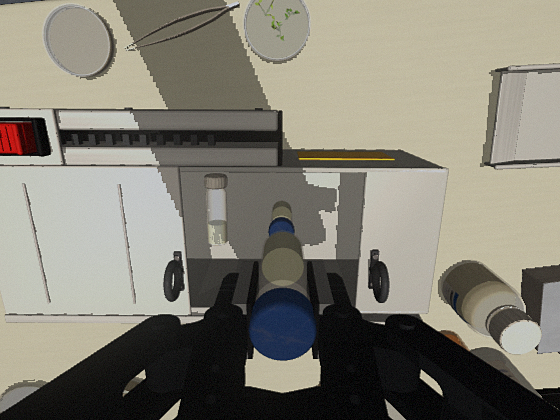

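```bash
python3 -m handwheel '20 5 -1 0 0 0 0;40 4 -1 0 0 0 0;40 0 0 0 0 0 0;30 0 0 0 0 0 0;15 0 0 0 0 0 0;13 0 0 0 0 0 0;0 0 0 0 0 0 0'; python3 -m handwheel '0 0 0 0 0 0 33;0 0 0 0 0 0 33;0 0 0 0 0 0 33;-30 0 0 0 0 0 33;-40 0 0 0 0 0 33;-40 0 0 0 0 0 33;-40 0 0 0 0 0 20;-10 0 0 0 0 0 0'
python3 -c "
from h import *
print(manip.get_obs()['joint_pos'])
c=shot('wrist','ad');todo(box([-.084,-.113,.25]),Rdown(BY));c=shot('scene');crop(c,200,130,390,280,'ad_s')
print([ (r['conf'],r['box']) for r in cams.outline_of('scene','white0_mid')])"
```

```text
clock: 40.9
position: [0.513, -0.0049, 0.0695]
ee_rot: [0.031, 0.706, -0.032, 0.707]
ft_force: [0.6, -0.8, 0.5]
grip_width: 0.251
clock: 41.7
position: [0.5146, -0.0033, 0.2346]
ee_rot: [0.03, 0.704, -0.032, 0.709]
ft_force: [1.1, 0.6, -0.5]
grip_width: 0.077
[ 1.0457  0.3154 -1.3137  1.7033  0.3173  1.3592  1.1618]
pos [ 0.5145 -0.0036  0.2341] tooly_deg 85.0  shift mm [ -15.7 -201.5  -51.5] rotvec [ 1.5706  0.0084 -0.0037]
[(0.44, [295.1, 209.5, 8.5, 7.9])]
```

View pics/ad.png

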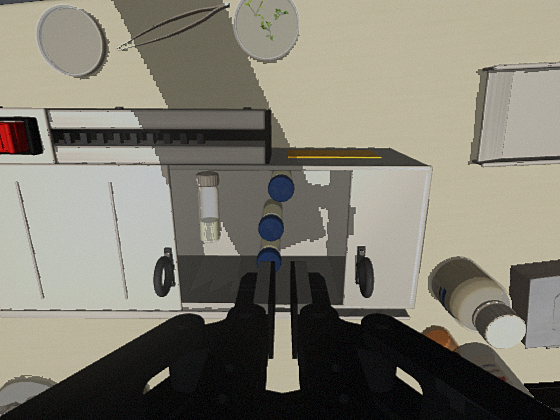

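View pics/ad_s.png

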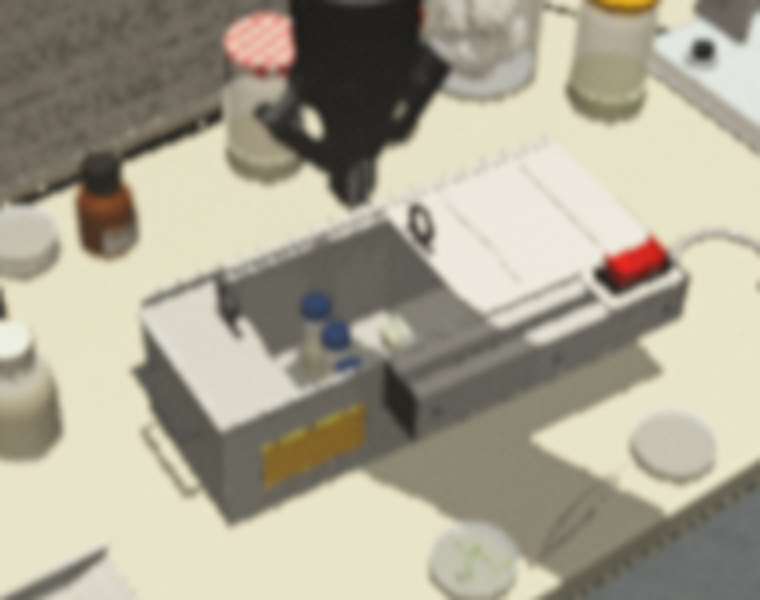

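```bash
python3 -m handwheel '0 -20 -5 0 0 0 0;0 -40 -10 0 0 0 0;0 -45 -12 0 0 0 0;0 -45 -12 0 0 0 0;0 -40 -10 0 0 0 0;0 -11 -2 0 0 0 0;0 0 0 0.13 0 0 0;0 0 0 0.14 0 0 0' 40
python3 -m handwheel '0 0 0 0.14 0 0 0;0 0 0 0.14 0 0 0;0 0 0 0.14 0 0 0;0 0 0 0.14 0 0 0;0 0 0 0.14 0 0 0;0 0 0 0.14 0 0 0;0 0 0 0.14 0 0 0;0 0 0 0.14 0 0 0'
python3 -m handwheel '0 0 0 0.14 0 0 0;0 0 0 0.04 0 0 0;0 0 0 0 0 0 0;0 0 0 0 0 0 0'
python3 -c "
from h import *
print(manip.get_obs()['joint_pos'])
c=shot('wrist','ae');todo(box([-.084,-.113,.139]),Rdown(BY))
print(proj(c,box([-.084,-.113,.131])))
P=c['P'];hsv=cv2.cvtColor(c['color'],cv2.COLOR_BGR2HSV)
red=(hsv[...,1]>150)&((hsv[...,0]<8)|(hsv[...,0]>172))&(P[...,2]>.12)&(P[...,2]<.14)
q=P[red];v,u=np.nonzero(red);print(u.mean(),v.mean(),q.mean(0))"
```

```text
clock: 42.65
position: [0.4438, -0.1997, 0.2291]
ee_rot: [0.128, 0.695, -0.128, 0.696]
ft_force: [0.2, 1.0, -0.8]
grip_width: 0.001
clock: 43.45
position: [0.4442, -0.1989, 0.2291]
ee_rot: [0.477, 0.521, -0.478, 0.522]
ft_force: [0.4, -0.9, -0.8]
grip_width: 0.001
clock: 43.85
position: [0.4444, -0.1992, 0.2297]
ee_rot: [-0.521, -0.478, 0.521, -0.479]
ft_force: [0.2, -0.5, -0.7]
grip_width: 0.001
[ 1.3712  0.1349 -1.1026  1.7739  0.1258  1.307   0.1552]
pos [ 0.4444 -0.1993  0.2299] tooly_deg -4.8  shift mm [90.9  1.   0.2] rotvec [ 0.0027  0.0015 -0.0015]
[[282.621  213.2764]]
284.3396674584323 212.15201900237528 [ 0.4467 -0.199   0.1317]
```

View pics/ae.png

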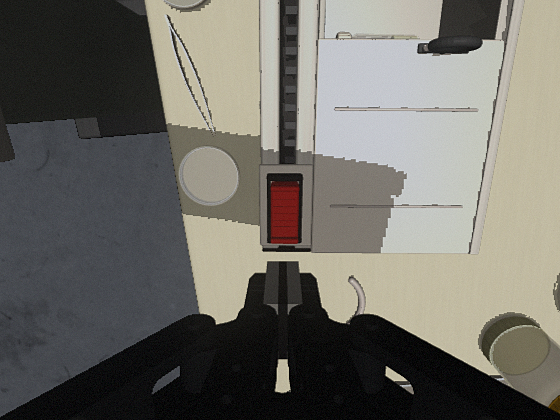

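```bash
python3 -m handwheel '30 1.5 0 0 0 0 0;40 0 0 0 0 0 0;20 0 0 0 0 0 0;5 0 0 0 0 0 0;4 0 0 0 0 0 0;4 0 0 0 0 0 0;3 0 0 0 0 0 0;0 0 0 0 0 0 0'; python3 -m handwheel '1.5 0 0 0 0 0 0;1.5 0 0 0 0 0 0;1 0 0 0 0 0 0;0 0 0 0 0 0 0;0 0 0 0 0 0 0'
```

```text
clock: 44.7
position: [0.4468, -0.2002, 0.1251]
ee_rot: [0.521, 0.476, -0.521, 0.479]
ft_force: [-1.0, 1.7, 3.8]
grip_width: 0.0
clock: 45.2
position: [0.4468, -0.2002, 0.1209]
ee_rot: [0.521, 0.476, -0.521, 0.479]
ft_force: [1.6, 1.8, 6.2]
grip_width: 0.003
```

```bash
python3 -m handwheel '0.3 0 -3 0 0 0 0;0 0 -3 0 0 0 0;0 0 -5 0 0 0 0;0 0 -8 0 0 0 0;0 0 -10 0 0 0 0;0 0 -12 0 0 0 0;0 0 -14 0 0 0 0;0 0 -14 0 0 0 0'; python3 -m handwheel '0 0 -14 0 0 0 0;0 0 -14 0 0 0 0;0 0 -14 0 0 0 0;0 0 -10 0 0 0 0;0 0 -6 0 0 0 0;0 0 -4 0 0 0 0;0 0 -4 0 0 0 0;0 0 0 0 0 0 0';python3 -c "
from h import *
todo(box([-.084,.036,.1205]))"
```

```text
clock: 46.0
position: [0.453, -0.1318, 0.1206]
ee_rot: [0.522, 0.476, -0.521, 0.48]
ft_force: [0.8, -1.8, 5.0]
grip_width: -0.003
clock: 46.8
position: [0.459, -0.0656, 0.1206]
ee_rot: [0.522, 0.476, -0.521, 0.48]
ft_force: [1.8, 1.4, 5.3]
grip_width: 0.002
pos [ 0.459  -0.0656  0.1206] tooly_deg -4.9  shift mm [  0.   -1.8 -14.1]
```

```bash
python3 -m handwheel '0 0 -3 0 0 0 0;0 0 -3 0 0 0 0;0 0 -2 0 0 0 0;0 0 -2 0 0 0 0;0 0 0 0 0 0 0;0 0 0 0 0 0 0';python3 -m handwheel '0 0 -2 0 0 0 0;0 0 -1 0 0 0 0;0 0 0 0 0 0 0;0 0 0 0 0 0 0'
```

```text
clock: 47.4
position: [0.4596, -0.0566, 0.1204]
ee_rot: [0.521, 0.476, -0.521, 0.48]
ft_force: [1.3, -1.7, 4.9]
grip_width: 0.004
clock: 47.8
position: [0.4595, -0.054, 0.1203]
ee_rot: [-0.521, -0.476, 0.522, -0.479]
ft_force: [0.3, -3.7, 6.5]
grip_width: 0.0
```

```bash
python3 -m handwheel '0 0 -2 0 0 0 0;0 0 -1 0 0 0 0;0 0 0 0 0 0 0;0 0 0 0 0 0 0';python3 -m handwheel '0 0 -2 0 0 0 0;0 0 -1 0 0 0 0;0 0 0 0 0 0 0;0 0 0 0 0 0 0'
```

```text
clock: 48.2
position: [0.4597, -0.051, 0.1202]
ee_rot: [-0.521, -0.476, 0.522, -0.479]
ft_force: [-0.1, -3.3, 5.4]
grip_width: -0.001
clock: 48.6
position: [0.4597, -0.0505, 0.1201]
ee_rot: [-0.521, -0.475, 0.523, -0.479]
ft_force: [-1.2, -12.5, 5.8]
grip_width: -0.0
```

```bash
python3 -m handwheel '0 0 1.5 0 0 0 0;-4 0 0 0 0 0 0;-8 0 0 0 0 0 0;-20 0 0 0 0 0 0;-40 0 0 0 0 0 0;-40 0 0 0 0 0 0;-40 0 0 0 0 0 0;-40 0 0 0 0 0 0';python3 -c "
from h import *
print(manip.get_obs()['joint_pos'])
c=shot('wrist','af');P=c['P'];hsv=cv2.cvtColor(c['color'],cv2.COLOR_BGR2HSV)
red=(hsv[...,1]>150)&((hsv[...,0]<8)|(hsv[...,0]>172))&(P[...,2]>.11)&(P[...,2]<.14)
red[:,:240]=0;red[:,330:]=0
q=P[red];v,u=np.nonzero(red);print(u.mean(),v.mean(),q.mean(0),np.median(q[:,2]))
m=(P[...,2]>.12)&(P[...,2]<.155)&(P[...,0]>.54)&(P[...,0]<.62)&(P[...,1]>0.02)&(P[...,1]<.08)
num,lab,st,_=cv2.connectedComponentsWithStats(m.astype(np.uint8))
for k in range(1,num):
    if st[k,4]>20:
        q=P[lab==k];print(st[k],q.mean(0),q.min(0),q.max(0))
print(proj(c,box([[-.084,.03,.131],[.02,.152,.13],[.02,.14,.13]])))
"
```

```text
clock: 49.4
position: [0.4586, -0.0479, 0.3133]
ee_rot: [-0.521, -0.476, 0.522, -0.479]
ft_force: [1.4, -1.2, -0.5]
grip_width: -0.001
[ 1.2579 -0.0424 -1.1918  1.6906 -0.0363  1.4647 -0.0167]
283.0010362694301 195.14300518134715 [ 0.4597 -0.0572  0.1317] 0.13121402217151162
[389  49  39  11 367] [0.5719 0.054  0.1382] [0.5588 0.0503 0.1201] [0.5874 0.0584 0.1471]
[388  65  38  10 323] [0.5706 0.0423 0.1395] [0.5576 0.0384 0.1201] [0.586  0.0463 0.1472]
[[281.0894 195.394 ]
 [405.1674  53.8675]
 [403.7168  69.2546]]
```

View pics/af.png

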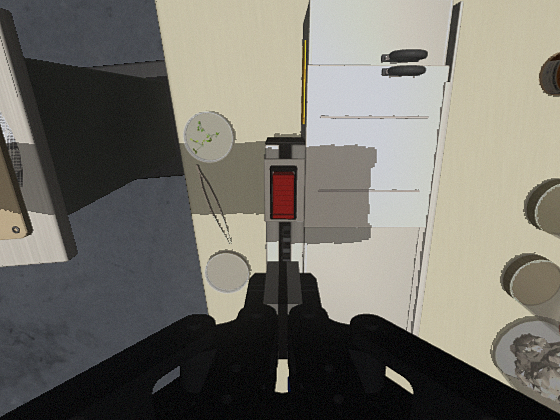

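```bash
python3 -m handwheel '0 -3 20 0 0 0 20;0 -3 40 0 0 0 40;0 -3 45 0 0 0 40;0 -3 45 0 0 0 40;0 -3 45 0 0 0 40;0 -3 45 0 0 0 40;0 -2 30 -0.1 0 0 40;0 0 0 -0.14 0 0 40'
python3 -m handwheel '0 0 0 -0.14 0 0 40;0 0 0 -0.14 0 0 40;0 0 0 -0.14 0 0 40;0 0 0 -0.12 0 0 40;0 0 0 0 0 0 40;0 0 0 0 0 0 40'
python3 -c "
from h import *
print(manip.get_obs()['joint_pos'])
c=shot('wrist','ag');blues(c,.03,.09);todo([.4478,-.3683,.2],Rdown(np.radians(40)))
for r in cams.outline_of('wrist','hook'):print(r['conf'],r['box'])"
```

```text
clock: 50.25
position: [0.4133, -0.3201, 0.311]
ee_rot: [0.461, 0.536, -0.461, 0.537]
ft_force: [0.0, 0.4, -0.1]
grip_width: 0.467
clock: 50.85
position: [0.4155, -0.3152, 0.3121]
ee_rot: [0.301, 0.639, -0.302, 0.64]
ft_force: [-0.3, -0.0, -0.3]
grip_width: 0.466
[ 1.4982  0.1846 -1.0488  1.5611  0.1615  1.4863  1.133 ]
blue [268 214  13  25 205] top [ 0.4477 -0.3683  0.0794] circ 0.44746923446655273 -0.36910480260849 0.011274362914264202
pos [ 0.4156 -0.3151  0.3122] tooly_deg 39.5  shift mm [112.4  -9.   61.2] rotvec [-0.0083  0.0028 -0.    ]
0.55 [270.3, 206.2, 67.9, 41.3]
```

View pics/ag.png

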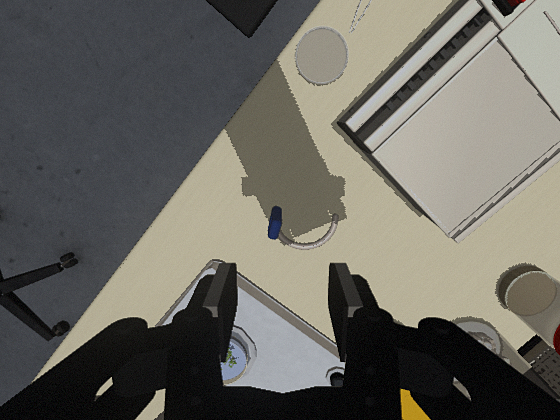

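```bash
python3 -m handwheel '20 0 5 0 0 0 40;40 0 5 0 0 0 40;30 0 0 0 0 0 40;0 0 0 0 0 0 40;0 0 0 0 0 0 40'
cat > hookfit.py <<'E'
from h import *
import sys
from scipy.optimize import least_squares
c=shot('wrist',sys.argv[1]);P=c['P'];blues(c,.03,.09)
hsv=cv2.cvtColor(c['color'],cv2.COLOR_BGR2HSV)
b=(hsv[...,1]>110)&(hsv[...,0]>100)&(hsv[...,0]<130)&(P[...,2]>.03)&(P[...,2]<.09)
g=P[b];top=g[g[:,2]>.074]
rc=cv2.minAreaRect(top[:,:2].astype(np.float32));print('grip rect',rc)
G=np.array(rc[0])
d=np.hypot(P[...,0]-G[0],P[...,1]-G[1])
m=(P[...,2]>.0045)&(P[...,2]<.0125)&(d<.1)
num,lab,st,_=cv2.connectedComponentsWithStats(m.astype(np.uint8))
best=None
for k in range(1,num):
    if st[k,4]>60:
        q=P[lab==k];print(st[k],q.min(0),q.max(0))
k=1+np.argmax(st[1:,4]);q=P[lab==k]
f=lambda x:np.hypot(q[:,0]-x[0],q[:,1]-x[1])-.04
s=least_squares(f,q[:,:2].mean(0),loss='soft_l1',f_scale=.002);C=s.x
print('centre',C,'rms',np.sqrt(np.mean(s.fun**2)),'gripdist',np.hypot(*(G-C)),'grip angle',np.degrees(np.arctan2(*(G-C)[::-1])))
a=np.degrees(np.arctan2(q[:,1]-C[1],q[:,0]-C[0]))
ga=np.degrees(np.arctan2(*(G-C)[::-1]));rel=(a-ga)%360;print('bar span rel grip',np.percentile(rel,[1,50,99]))
todo([*G,.045],Rdown(np.radians(ga+180)))
E
python3 hookfit.py ah
```

```text
clock: 51.45
position: [0.4226, -0.3228, 0.2233]
ee_rot: [0.3, 0.639, -0.301, 0.641]
ft_force: [0.8, 0.0, 0.5]
grip_width: 0.469
blue [263 223  17  42 439] top [ 0.4474 -0.3677  0.0792] circ 0.4468715190887451 -0.36865943670272827 0.011762232519686222
grip rect ((0.44788026809692383, -0.36825817823410034), (0.011254619807004929, 0.023252375423908234), 21.692564010620117)
[277 229  73  44 647] [ 0.4712 -0.3963  0.0045] [ 0.5286 -0.3218  0.0098]
centre [ 0.484 -0.352] rms 0.0021175405737220883 gripdist 0.0395602485205514 grip angle -155.75161388362957
bar span rel grip [ 49.8183 125.4257 201.1003]
pos [ 0.4231 -0.3231  0.2241] tooly_deg 39.7  shift mm [179.4  -9.9  49.8] rotvec [ 0.2696  0.0047 -0.0012]
```

View pics/ah.png

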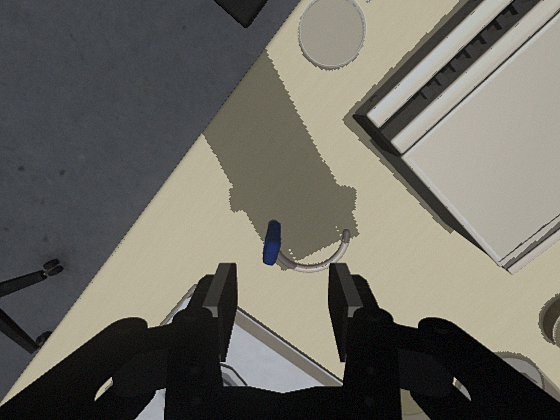

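```bash
python3 -m handwheel '0 0 0 0.14 0 0 40;0 0 0 0.14 0 0 40;0 0 0 0.01 0 0 40;0 0 0 0 0 0 40;0 0 0 0 0 0 40' 60
python3 -c "
from h import *
todo([.4478,-.3683,.044],Rdown(np.radians(23)))
c=shot('scene');P=c['P'];d=np.hypot(P[...,0]-.448,P[...,1]+.368)
for zz in (.03,.06,.09,.12,.16):
  m=(P[...,2]>zz)&(P[...,2]<zz+.06)&(P[...,1]<-.4)&(P[...,0]<.75);print(zz,m.sum(),np.nanmin(d[m]) if m.any() else None, P[m][np.argmin(d[m])] if m.any() else '')
"
```

```text
clock: 52.0
position: [0.4227, -0.323, 0.2232]
ee_rot: [0.388, 0.589, -0.389, 0.592]
ft_force: [0.2, 0.3, 0.3]
grip_width: 0.468
pos [ 0.4227 -0.323   0.2232] tooly_deg 23.3  shift mm [179.4   4.9  50.8] rotvec [ 0.005   0.004  -0.0014]
0.03 1129 0.10425464551497189 [ 0.469  -0.4701  0.0326]
0.06 322 0.21824287403369977 [ 0.6637 -0.401   0.081 ]
0.09 405 0.16941550353140344 [ 0.4996 -0.5294  0.1467]
0.12 505 0.15665840514821538 [ 0.4968 -0.5169  0.1726]
0.16 785 0.15665840514821538 [ 0.4968 -0.5169  0.1726]
```

```bash
python3 -m handwheel '10 2 20 0 0 0 40;20 3 25 0 0 0 40;30 0 6 0 0 0 40;30 0 0 0 0 0 40;0 0 0 0 0 0 40;0 0 0 0 0 0 40'
python3 -c "
from h import *
todo([.4478,-.3683,.044],Rdown(np.radians(23)))
c=shot('wrist','ai');blues(c,.03,.09)"
```

```text
clock: 52.65
position: [0.4474, -0.3678, 0.1333]
ee_rot: [0.389, 0.589, -0.389, 0.591]
ft_force: [0.8, 0.4, 1.3]
grip_width: 0.468
pos [ 0.4474 -0.3678  0.1333] tooly_deg 23.2  shift mm [89.3  0.1  0.4] rotvec [ 0.0031  0.0023 -0.0014]
blue [ 272  196   22   58 1060] top [ 0.4476 -0.3674  0.079 ] circ 0.44760996103286743 -0.3685605227947235 0.011723451316356659
```

View pics/ai.png

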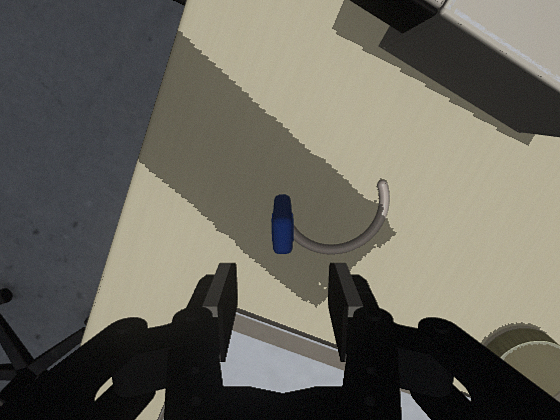

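```bash
python3 -m handwheel '30 0 0 0 0 0 40;30 0 0 0 0 0 35;20 0 0 0 0 0 30;9 0 0 0 0 0 30;0 0 0 0 0 0 30;0 0 0 0 0 0 0;0 0 0 0 0 0 0;0 0 0 0 0 0 0' 70;python3 -m handwheel '0 0 0 0 0 0 0;0 0 0 0 0 0 0'; python3 -c "
from h import *
todo([.4478,-.3683,.044],Rdown(np.radians(23)))"
```

```text
clock: 53.5
position: [0.4484, -0.3687, 0.0454]
ee_rot: [0.389, 0.588, -0.39, 0.592]
ft_force: [-1.2, 2.1, 7.0]
grip_width: 0.133
clock: 53.7
position: [0.4484, -0.3687, 0.0454]
ee_rot: [0.389, 0.588, -0.39, 0.592]
ft_force: [-0.9, 0.6, 8.1]
grip_width: 0.13
pos [ 0.4484 -0.3687  0.0454] tooly_deg 23.1  shift mm [ 1.4 -0.4 -0.6] rotvec [ 0.0021  0.0053 -0.0021]
```

```bash
python3 -m handwheel '-5 0 0 0 0 0 0;-20 0 0 0 0 0 0;-40 0 0 0 0 0 0;-40 0 0 0 0 0 0;-40 0 0 0 0 0 0;-40 0 0 0 0 0 0;-20 0 0 0 0 0 0;0 0 0 0 0 0 0'; python3 -c "
from h import *
print(manip.get_obs()['joint_pos'])
c=shot('wrist','aj');T=c['T'];W=T@np.linalg.inv(c['T_tool_cam'])
P=c['P'];Q=(P-W[:3,3])@W[:3,:3]  # tool coords
m=(Q[...,0]>.02)&(Q[...,0]<.06)&(abs(Q[...,1])<.1)&(abs(Q[...,2])<.1)
q=Q[m];print(len(q),q.min(0),q.max(0),np.median(q[:,0]))
from scipy.optimize import least_squares
f=lambda x:np.hypot(q[:,1]-x[0],q[:,2]-x[1])-.04
s=least_squares(f,[.04,0],loss='soft_l1',f_scale=.002);print('centre tool yz',s.x,np.sqrt(np.mean(s.fun**2)))
A=np.c_[q[:,1:],np.ones(len(q))];print('plane',np.linalg.lstsq(A,q[:,0],rcond=None)[0])
"
```

```text
clock: 54.5
position: [0.4482, -0.3682, 0.2525]
ee_rot: [0.389, 0.587, -0.39, 0.593]
ft_force: [0.2, -0.1, -1.2]
grip_width: 0.131
[ 1.3675  0.3552 -0.952   1.5226  0.2944  1.406   0.8024]
2333 [ 0.0201 -0.0052 -0.0181] [0.0454 0.0842 0.0434] 0.038601293951601175
centre tool yz [ 0.0393 -0.0019] 0.00212140821619555
plane [0.0245 0.0263 0.0368]
```

View pics/aj.png

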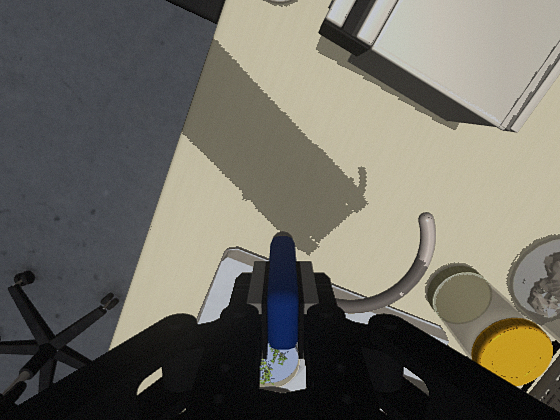

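```bash
cat >> h.py <<'E'
CS=np.array([.5322,.0523]);HC=np.array([.0397,-.001])
def hk(thbox,z,CS=CS,HC=HC):
    th=np.radians(thbox)+BY;M=Rdown(th)
    p=np.array([*CS,0])-M[:,1]*HC[0]-M[:,2]*HC[1];p[2]=z;return p,M
E
python3 -c "
from h import *
todo(*hk(-45,.25));print(hk(-45,.25)[0],hk(100,.25)[0])"
```

```text
pos [ 0.4474 -0.368   0.2502] tooly_deg 23.1  shift mm [  -1.6  230.5 -390.9] rotvec [ 1.2761  0.0036 -0.005 ]
[0.5059 0.0821 0.25  ] [0.5367 0.0128 0.25  ]
```

```bash
python3 -m handwheel '0 12 -20 0 0 0 0;0 20 -34 0 0 0 0;0 23 -39 0 0 0 0;0 23 -39 0 0 0 0;0 23 -39 0 0 0 0;0 23 -39 0 0 0 0;0 23 -39 0 0 0 0;0 23 -39 0 0 0 0' 
python3 -m handwheel '0 22 -38 0 0 0 0;0 22 -38 0 0 0 0;0 14 -24 0 0 0 0;0 0 0 0.1 0 0 0;0 0 0 0.14 0 0 0;0 0 0 0.14 0 0 0;0 0 0 0.14 0 0 0;0 0 0 0.14 0 0 0'
python3 -m handwheel '0 0 0 0.14 0 0 0;0 0 0 0.14 0 0 0;0 0 0 0.14 0 0 0;0 0 0 0.14 0 0 0;0 0 0 0.05 0 0 0;0 0 0 0 0 0 0;0 0 0 0 0 0 0'
python3 -c "
from h import *
print(manip.get_obs()['joint_pos'])
todo(*hk(-45,.20))
c=shot('wrist','ak')"
```

```text
clock: 55.35
position: [0.4894, -0.0346, 0.247]
ee_rot: [0.389, 0.589, -0.391, 0.591]
ft_force: [1.1, -0.9, -2.1]
grip_width: 0.13
clock: 56.15
position: [0.5036, 0.0784, 0.2465]
ee_rot: [-0.561, -0.43, 0.562, -0.431]
ft_force: [-0.1, 0.2, -0.9]
grip_width: 0.129
clock: 56.85
position: [0.5039, 0.0785, 0.247]
ee_rot: [0.663, 0.244, -0.663, 0.245]
ft_force: [0.3, -0.5, -1.1]
grip_width: 0.132
[ 0.6828  0.1796 -1.0173  1.6961  0.1589  1.3529 -1.2264]
pos [0.5039 0.0785 0.247 ] tooly_deg -49.5  shift mm [47.  -1.5 -3.9] rotvec [ 0.0081  0.0009 -0.0024]
```

View pics/ak.png

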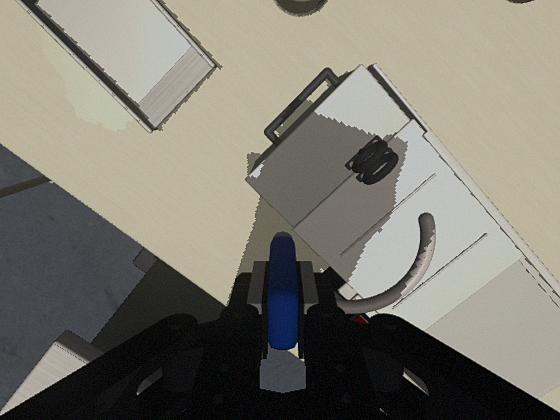

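```bash
python3 -m handwheel '20 -1.5 -4 0.008 0 0 0;20 0 0 0 0 0 0;5 0 0 0 0 0 0;0 0 0 0 0 0 0;0 0 0 0 0 0 0'
cat > rel.py <<'E'
from h import *
import sys
from scipy.optimize import least_squares
todo(*hk(-45,.171))
c=shot('wrist',sys.argv[1]);W=c['T']@np.linalg.inv(c['T_tool_cam']);P=c['P'];Q=(P-W[:3,3])@W[:3,:3]
zt=W[2,3]-.0374
m=(abs(P[...,2]-zt)<.008)&(abs(Q[...,1]-.04)<.07)&(abs(Q[...,2])<.07)&(Q[...,1]>.014)
E=np.array([.572,.0488])
m&=np.hypot(P[...,0]-E[0],P[...,1]-E[1])>.025 if W[2,3]<.195 else True
num,lab,st,_=cv2.connectedComponentsWithStats(m.astype(np.uint8));k=1+np.argmax(st[1:,4]);q=P[lab==k]
f=lambda x:np.hypot(q[:,0]-x[0],q[:,1]-x[1])-.04
s=least_squares(f,CS,loss='soft_l1',f_scale=.002)
tq=W[:3,:3].T@(np.array([*s.x,0])-W[:3,3])
print('hook centre world',s.x,'tool yz',tq[1:],'n',len(q),'rms',np.sqrt(np.mean(s.fun**2)))
top=q
A=np.c_[q[:,:2]-s.x,np.ones(len(q))];pl=np.linalg.lstsq(A,q[:,2],rcond=None)[0];print('plane',pl,'z pct',np.percentile(q[:,2],[5,50,95]))
rel=np.degrees(np.arctan2(q[:,1]-s.x[1],q[:,0]-s.x[0]))-np.degrees(BY);i=np.argmax((rel+225)%360);r=((rel+225)%360)-225
print('arc ang box',np.percentile(r,[1,99]))
for lo,hi in ((-60,-20),(-100,-60),(-150,-100)):
    t=q[(r>lo)&(r<hi)]
    if len(t): print(lo,hi,'ztop',np.percentile(t[:,2],90))
m=(P[...,2]>.12)&(P[...,2]<.149)&(np.hypot(P[...,0]-E[0],P[...,1]-E[1])<.03)&~(lab==k)
num,lab,st,_=cv2.connectedComponentsWithStats(m.astype(np.uint8))
for k in range(1,num):
    if st[k,4]>30: 
        q=P[lab==k];b=(q-BO)@R.from_euler('z',BY).as_matrix();print('eye box',st[k,4],b.min(0),b.max(0))
crop(c,220,60,500,330,sys.argv[1])
E
python3 rel.py al
```

```text
clock: 57.4
position: [0.5068, 0.0823, 0.2035]
ee_rot: [0.665, 0.24, -0.664, 0.242]
ft_force: [0.7, -0.8, -0.9]
grip_width: 0.133
pos [0.5068 0.0823 0.2035] tooly_deg -50.1  shift mm [32.5 -0.5  0.9] rotvec [-0.0015 -0.0008 -0.0035]
hook centre world [0.5346 0.0533] tool yz [ 0.0393 -0.0026] n 2232 rms 0.002089952564498695
plane [ 0.0113 -0.0407  0.1634] z pct [0.1617 0.1651 0.1666]
arc ang box [-144.2595  -23.1463]
-60 -20 ztop 0.16646181954448486
-100 -60 ztop 0.16627004007440344
-150 -100 ztop 0.16605316549060004
eye box 1631 [0.0068 0.1361 0.12  ] [0.037  0.1549 0.147 ]
```

View pics/al.png

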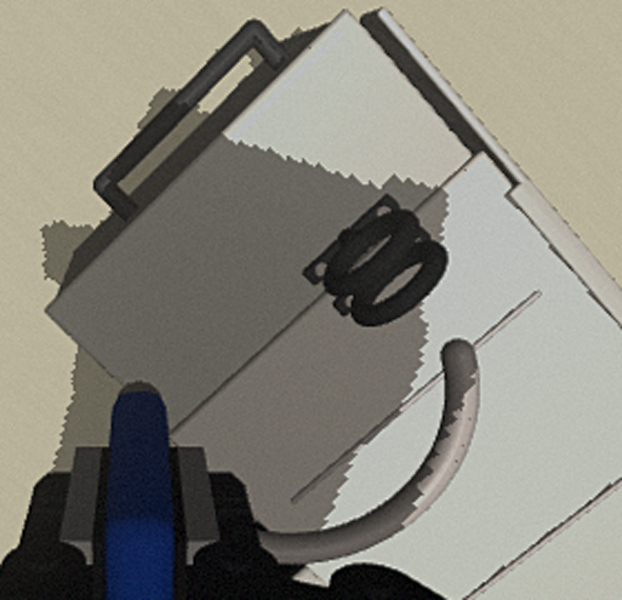

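```bash
python3 -m handwheel '15 -0.2 1.2 0 0 0 0;12 0 0 0 0 0 0;5 0 0 0 0 0 0;0 0 0 0 0 0 0;0 0 0 0 0 0 0'; python3 rel.py am
```

```text
clock: 57.95
position: [0.5055, 0.0817, 0.1707]
ee_rot: [0.665, 0.24, -0.664, 0.242]
ft_force: [0.2, -0.8, -0.2]
grip_width: 0.125
pos [0.5055 0.0817 0.1707] tooly_deg -50.1  shift mm [-0.3 -0.1 -0.5] rotvec [-0.0016 -0.0002 -0.0028]
hook centre world [0.5336 0.0527] tool yz [ 0.0397 -0.0028] n 1916 rms 0.0020816009813223436
plane [ 0.0068 -0.0489  0.1303] z pct [0.1288 0.1323 0.1338]
arc ang box [-144.7183  -38.9284]
-60 -20 ztop 0.13362582674767468
-100 -60 ztop 0.13358089055226643
-150 -100 ztop 0.13327424030303972
eye box 2532 [0.0067 0.1211 0.12  ] [0.0374 0.1551 0.1466]
```

View pics/am.png

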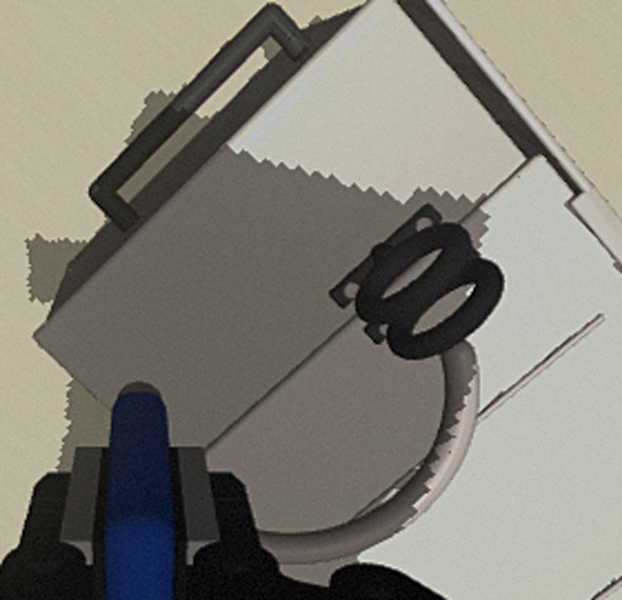

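```bash
for i in 1; do python3 -m handwheel '0 0.26 2.76 -0.07 0 0 0;0 0.26 2.76 -0.07 0 0 0;0 0.26 2.76 -0.07 0 0 0;0 0.26 2.76 -0.07 0 0 0;0 0.26 2.76 -0.07 0 0 0;0 0 0 0 0 0 0'; done; python3 -c "
from h import *
todo(*hk(-25,.171));c=shot('wrist');crop(c,220,60,500,330,'an')"
```

```text
clock: 58.6
position: [0.4975, 0.0702, 0.1711]
ee_rot: [0.613, 0.352, -0.612, 0.355]
ft_force: [-0.7, 0.4, -0.4]
grip_width: 0.128
pos [0.4975 0.0702 0.1711] tooly_deg -30.0  shift mm [ 0.1 -0.7 -0.9] rotvec [-0.0003  0.0008 -0.0037]
```

View pics/an.png

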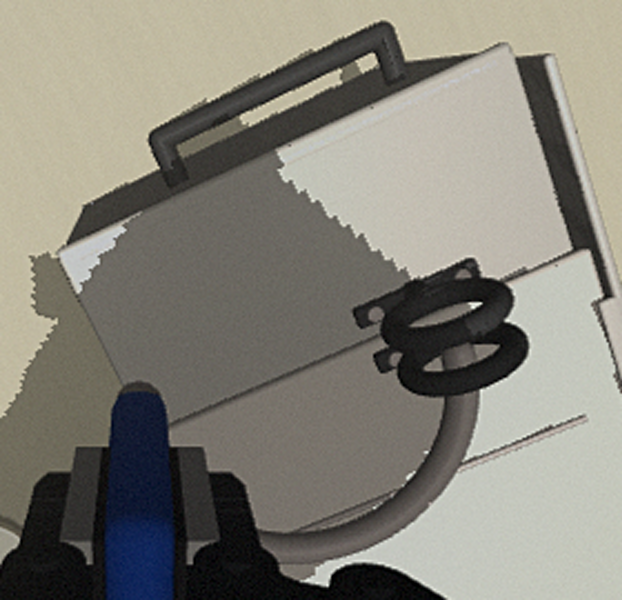

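```bash
python3 -m handwheel '0 0.26 2.76 -0.07 0 0 0;0 0.26 2.76 -0.07 0 0 0;0 0.43 3.94 -0.1 0 0 0;0 0.43 3.94 -0.1 0 0 0;0 0.43 3.94 -0.1 0 0 0;0 0.43 3.94 -0.1 0 0 0;0 0 0 0 0 0 0'; python3 -c "
from h import *
todo(*hk(6,.171));c=shot('wrist');crop(c,220,60,500,330,'ao');print(manip.get_obs()['joint_pos'])"
```

```text
clock: 59.35
position: [0.4934, 0.0493, 0.1709]
ee_rot: [0.496, 0.502, -0.496, 0.505]
ft_force: [0.3, 1.4, -1.6]
grip_width: 0.131
pos [0.4934 0.0493 0.1709] tooly_deg 0.8  shift mm [-0.1 -0.8 -1.3] rotvec [-0.0031  0.0024 -0.0024]
[ 0.8392  0.26   -1.1482  1.8319  0.2562  1.2103 -0.3762]
```

View pics/ao.png

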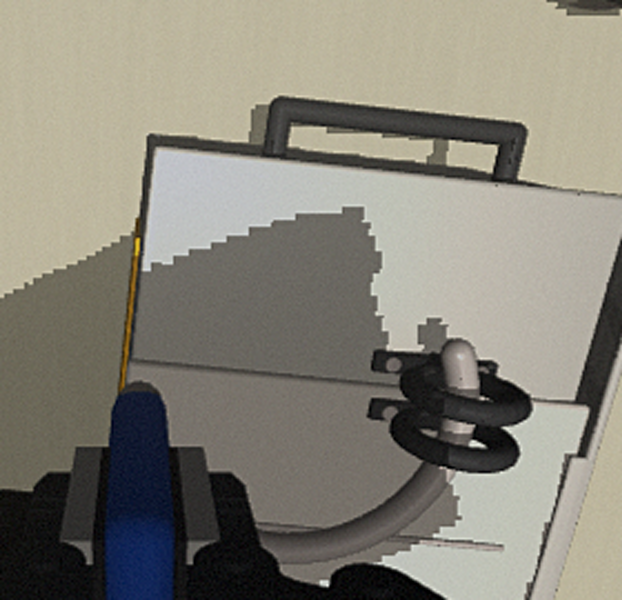

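```bash
python3 -m handwheel '0 0.43 3.94 -0.1 0 0 0;0 0.43 3.94 -0.1 0 0 0;0 0.43 3.94 -0.1 0 0 0;0 0.43 3.94 -0.1 0 0 0;0 0.43 3.94 -0.1 0 0 0;0 0.43 3.94 -0.1 0 0 0;0 0.43 3.94 -0.1 0 0 0;0 0 0 0 0 0 0'; python3 -c "
from h import *
todo(*hk(46,.171));c=shot('wrist');crop(c,220,60,500,330,'ap');print(manip.get_obs()['joint_pos'])"
```

```text
clock: 60.2
position: [0.5046, 0.0249, 0.1708]
ee_rot: [0.294, 0.642, -0.294, 0.644]
ft_force: [-0.3, 0.5, -1.0]
grip_width: 0.13
pos [0.5046 0.0249 0.1708] tooly_deg 40.9  shift mm [-0.2 -0.9 -1.6] rotvec [-0.0025  0.0027 -0.0004]
[ 0.9491  0.3501 -1.2604  1.8078  0.3547  1.2414  0.2991]
```

View pics/ap.png

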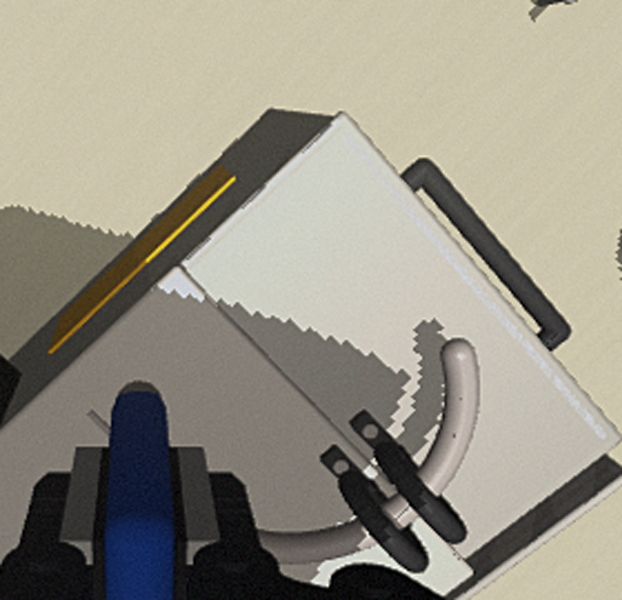

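```bash
python3 -m handwheel '0 0.43 3.94 -0.1 0 0 0;0 0.43 3.94 -0.1 0 0 0;0 0.43 3.94 -0.1 0 0 0;0 0.43 3.94 -0.1 0 0 0;0 0.43 3.94 -0.1 0 0 0;0 0.43 3.94 -0.1 0 0 0;0 0 0 0 0 0 0'; python3 -m handwheel '0 0.43 3.94 -0.1 0 0 0;0 0.43 3.94 -0.1 0 0 0;0 0.43 3.94 -0.1 0 0 0;0 0.18 1.7 -0.044 0 0 0;0 0 0 0 0 0 0;0 0 0 0 0 0 0'
cat > bar.py <<'E'
from h import *
import sys
from scipy.optimize import least_squares
c=shot('wrist');P=c['P'];crop(c,220,60,560,330,sys.argv[1])
b=(P-BO)@R.from_euler('z',BY).as_matrix()
hsv=cv2.cvtColor(c['color'],cv2.COLOR_BGR2HSV)
d=np.hypot(b[...,0]+.02,b[...,1]-.146)
m=(P[...,2]>.122)&(P[...,2]<.138)&(d>.028)&(d<.052)&(hsv[...,2]>70)
q=b[m];print(len(q))
if len(q)>60:
    f=lambda x:np.hypot(q[:,0]-x[0],q[:,1]-x[1])-.04
    s=least_squares(f,[-.02,.146],loss='soft_l1',f_scale=.002);a=np.degrees(np.arctan2(q[:,1]-s.x[1],q[:,0]-s.x[0]))
    print('centre box',s.x,np.sqrt(np.mean(s.fun**2)),'ang pct',np.percentile(a,[0.5,2,50,98,99.5]))
    for lo in (30,60,90): 
        t=q[(a>lo)&(a<lo+30)]; print(lo,len(t),np.percentile(t[:,2],90) if len(t) else None)
E
python3 -c "
from h import *
todo(*hk(100,.171));print(manip.get_obs()['joint_pos'])"; python3 bar.py aq
```

```text
clock: 60.95
position: [0.5251, 0.0141, 0.1708]
ee_rot: [0.09, 0.7, -0.091, 0.702]
ft_force: [-0.5, 0.2, -1.1]
grip_width: 0.129
clock: 61.55
position: [0.5382, 0.0138, 0.1709]
ee_rot: [-0.031, 0.706, 0.029, 0.707]
ft_force: [-0.2, 0.4, -0.4]
grip_width: 0.132
pos [0.5382 0.0138 0.1709] tooly_deg 94.8  shift mm [-0.1 -0.8 -1.6] rotvec [-0.003   0.0017  0.0026]
[ 0.9595  0.5543 -1.3752  1.7247  0.5627  1.3367  1.128 ]
1867
centre box [-0.0185  0.1452] 0.0020636770847586978 ang pct [  0.0939   3.7585  70.0236 121.3638 122.8457]
30 482 0.13340856089257816
60 507 0.133316160725985
90 526 0.13342397898049055
```

View pics/aq.png

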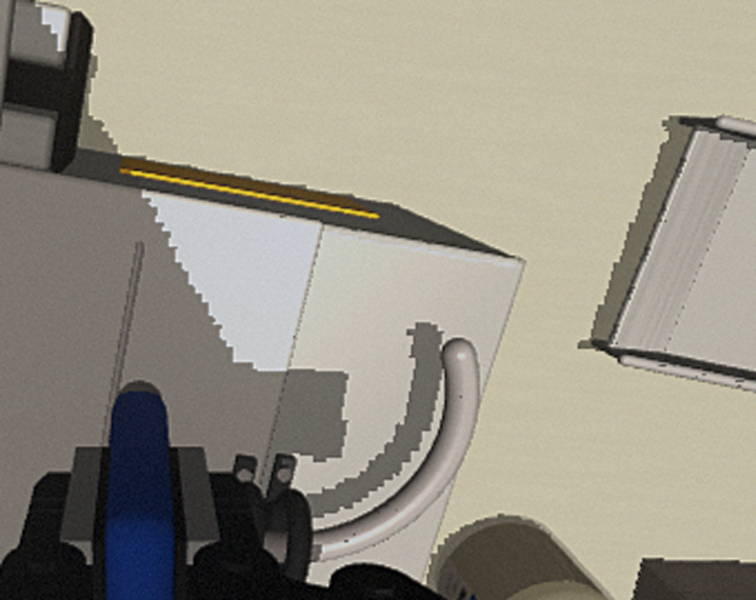

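```bash
python3 -m handwheel '1 0 0 0 0 0 0;1 0 0 0 0 0 0;1 0 0 0 0 0 0;0 0 0 0 0 0 0'; python3 -m handwheel '1 0 0 0 0 0 0;0.7 0 0 0 0 0 0;0 0 0 0 0 0 0;0 0 0 0 0 0 0'
```

```text
clock: 62.0
position: [0.5384, 0.0134, 0.1678]
ee_rot: [-0.032, 0.706, 0.03, 0.707]
ft_force: [-0.3, 0.6, -1.4]
grip_width: 0.133
clock: 62.4
position: [0.5385, 0.0135, 0.1663]
ee_rot: [-0.032, 0.706, 0.03, 0.707]
ft_force: [-0.2, 0.6, -0.7]
grip_width: 0.136
```

```bash
python3 -m handwheel '0.8 0 0 0 0 0 0;0 0 0 0 0 0 0;0 0 0 0 0 0 0'; python3 -m handwheel '0 0 0 0 0 0 16;0 0 0 0 0 0 20;0 0 0 0 0 0 28;0 0 0 0 0 0 34;0 0 0 0 0 0 34;0 0 0 0 0 0 34'; python3 bar.py ar
```

```text
clock: 62.7
position: [0.5387, 0.0134, 0.1658]
ee_rot: [-0.032, 0.706, 0.03, 0.707]
ft_force: [-1.4, -2.1, 5.0]
grip_width: 0.125
clock: 63.3
position: [0.5385, 0.0134, 0.1654]
ee_rot: [-0.032, 0.706, 0.03, 0.707]
ft_force: [0.1, 0.7, -0.1]
grip_width: 0.4
1069
centre box [-0.0194  0.1439] 0.0019574659290799456 ang pct [-76.4384 -36.2758  40.2795  75.5018  78.422 ]
30 477 0.127903782760897
60 221 0.12472858545533713
90 0 None
```

View pics/ar.png

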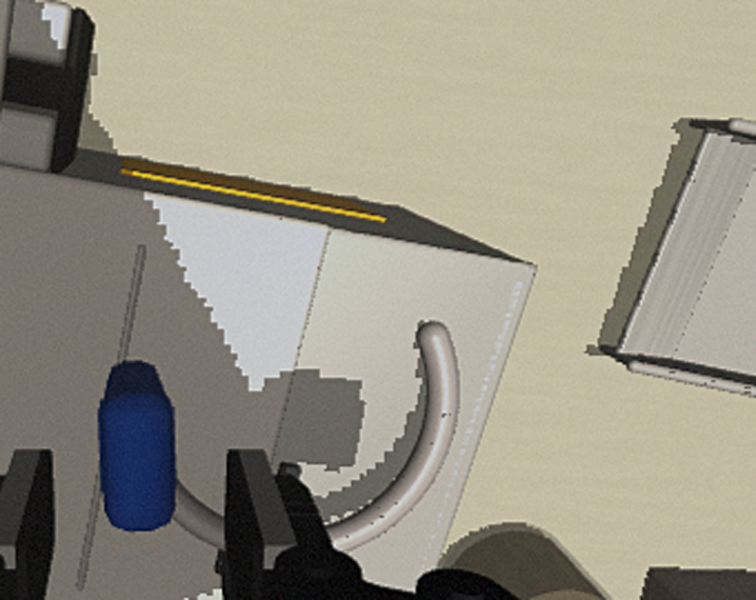

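```bash
python3 -m handwheel '-10 0 0 0 0 0 40;-20 0 0 0 0 0 40;-40 0 0 0 0 0 40;-40 0 0 0 0 0 40;-40 0 0 0 0 0 40;0 0 0 0 0 0 40'; python3 -c "
from h import *
c=shot('wrist','as');todo(box([-.02,.146,.3]),Rdown(BY))"
```

```text
clock: 63.95
position: [0.5398, 0.0155, 0.3221]
ee_rot: [-0.032, 0.703, 0.031, 0.71]
ft_force: [0.2, -0.2, -0.8]
grip_width: 0.471
pos [0.5391 0.0148 0.3193] tooly_deg 95.1  shift mm [19.1 38.4 -4.1] rotvec [ 1.7472  0.008  -0.0038]
```

View pics/as.png

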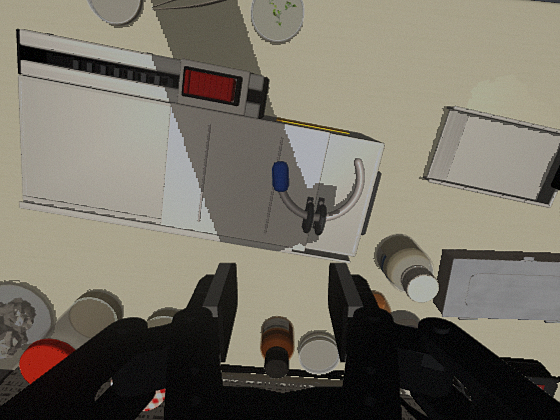

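```bash
cat > ver.py <<'E'
from h import *
from scipy.optimize import least_squares
c=shot('wrist');P=c['P'];b=(P-BO)@R.from_euler('z',BY).as_matrix()
m=(b[...,1]>.16)&(b[...,1]<.196)&(b[...,2]>.1125)&(b[...,2]<.14)&(b[...,0]>-.06)&(b[...,0]<.05)
q=b[m];print(len(q),q.min(0),q.max(0))
lowx=q[q[:,0]<np.percentile(q[:,0],4)];print('tip end',lowx.mean(0))
# deck-side half arc + model: pose params: centre xyz, yaw, tilt about y (rx small)
def model(x):
    a=np.radians(np.linspace(15,120,60));p=np.c_[.04*np.cos(a),.04*np.sin(a),0*a]
    return R.from_euler('zyx',[x[3],x[4],x[5]]).apply(p)+x[:3]
from scipy.spatial import cKDTree
qs=q[::3]-[0,0,.003]
def f(x):
    M=model(x);d1=cKDTree(M).query(qs)[0];d2=cKDTree(qs).query(M)[0]
    sel=M[:,1]>.163
    return np.r_[np.clip(d1-.0022,0,None),np.where(sel,np.clip(d2-.0035,0,None),0)]
best=min((least_squares(f,[-.02,.146,.12,y0,t0,0],x_scale=[.002,.002,.002,.05,.05,.05],diff_step=1e-3) for y0 in(-.15,0,.15) for t0 in (0,-.15)),key=lambda s:s.cost)
x=best.x;print('centre',x[:3],'yaw,tilt deg',np.degrees(x[3:]),best.cost)
bend=R.from_euler('zyx',x[3:]).apply([.04,0,0])+x[:3];tip=R.from_euler('zyx',x[3:]).apply([-.02,.0346,0])+x[:3];print('bend',bend,'tip',tip)
crop(c,180,60,400,270,'at')
E
python3 ver.py
```

```text
594 [-0.0414  0.1602  0.1126] [0.0218 0.1883 0.13  ]
tip end [-0.0396  0.1783  0.1141]
centre [-0.0171  0.144   0.1147] yaw,tilt deg [  7.7361 -13.4904   2.036 ] 7.254138918678064e-05
bend [0.0214 0.149  0.1241] tip [-0.0409  0.1757  0.1101]
```

View pics/at.png

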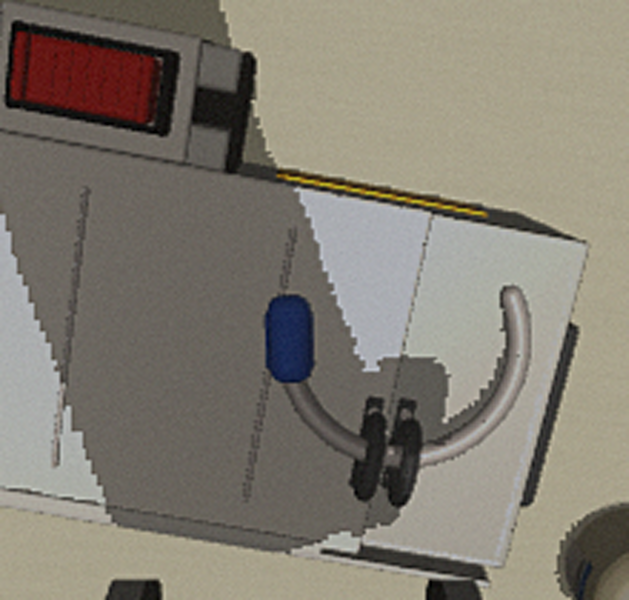

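```bash
python3 -m handwheel '-20 0 -20 0 0 0 40;0 0 -30 0 0 0 40;0 -30 -30 0 0 0 40;0 -40 0 0 0 0 40;0 -40 0 0 0 0 40;0 -40 0 0 0 0 40;0 -40 0 0 0 0 40;0 0 0 0 0 0 40';  python3 -m handwheel '0 -40 0 0 0 0 40;0 -40 0 0 0 0 40;0 -40 0 0 0 0 40;0 0 0 0 0 0 40'; python3 -c "
from h import *
c=shot('scene');crop(c,60,100,440,390,'au_s');
for t in ['white0_mid','blue0_mid']:
  print(t,[(r['conf'],r['box']) for r in cams.recognise('scene',t)])
c=shot('top');crop(c,140,120,430,280,'au_t')
print([(r['conf'],r['box']) for r in cams.recognise('top','white0_mid')])
P=c['P']
m=(P[...,2]>.05)&(P[...,2]<.09)&(P[...,0]>.4)&(P[...,0]<.56)&(P[...,1]>.18)&(P[...,1]<.42)
q=P[m];print('tray grip',q.mean(0),cv2.minAreaRect(q[:,:2].astype(np.float32)))"
```

```text
clock: 64.85
position: [0.483, -0.1764, 0.3366]
ee_rot: [-0.03, 0.707, 0.029, 0.706]
ft_force: [-0.6, 0.3, -0.3]
grip_width: 0.467
clock: 65.25
position: [0.4937, -0.2953, 0.3364]
ee_rot: [-0.03, 0.707, 0.03, 0.706]
ft_force: [-0.2, 0.4, -0.6]
grip_width: 0.469
white0_mid []
blue0_mid []
[(0.22, [162.0, 245.2, 22.5, 17.8])]
tray grip [0.5217 0.3591 0.0715] ((0.5216412544250488, 0.36022576689720154), (0.009703597985208035, 0.04091847687959671), 82.38972473144531)
```

View pics/au_s.png

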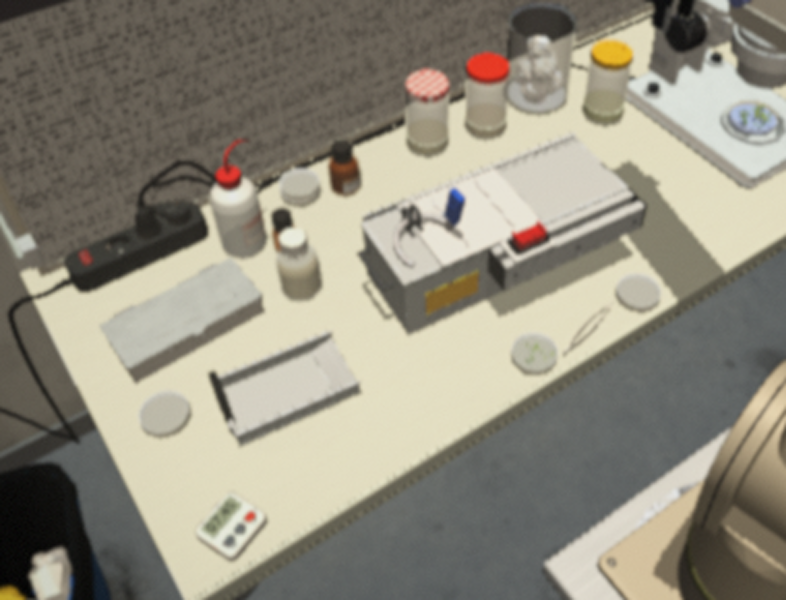

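View pics/au_t.png

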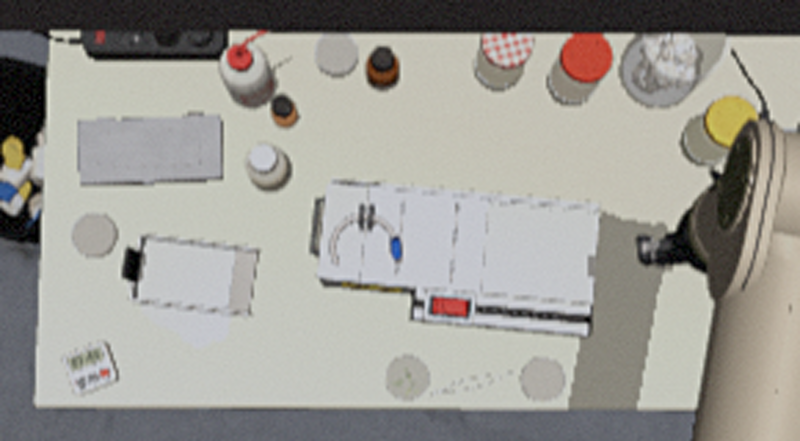

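```bash
python3 -c "
from workcell import hand_in
print(hand_in())"
```

```text
the job is handed in; nothing more can be done
None
```

I carried out every step in the order asked and handed the job in at about 65 s of the 210 s allowed.

- **Opening and filling:** I held the button down and slid the lid to its open stop. Then I tipped both white-capped vials from the tray and put in the three blue-capped vials.
- **Closing and locking:** I held the button again and slid the lid to its shut stop. The button came back up (measured at 131 mm). I then swung the hook through both eyes about its own centre and let go.

**Last checks:**
- **Hook:** it passes through both eyes, with the middle of its bend about 3 mm off along the bar. It sits about 6 mm lower than the eye centres, because it tilted and settled onto the rings when released.
- **Bench:** no vials are left on it, and the bystanders look undisturbed.
- **Tray:** it is empty and lies flat. It now sits about 4 cm from where I set it down. I did not touch it after that, so it was probably the expected knock.

**Not fully confirmed:** only one of the two white vials was ever visible inside the box. The tray was empty and nothing was on the bench, so I take the second to have rolled under the right-hand deck. The fit of the hook's turn angle was also noisy, at about 8 degrees, though the tip position agreed with the intended place to within a few millimetres.

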